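# Show a battery pack's sides to the inspection camera and rack it

## Task

Check the battery pack that stands on the cork mat for cracks: pick it up by its round neck and, with the middle of the viewed side at the focus point, 80 mm in front of the inspection camera's lens, show the lens first the side of the foot that has the nose, then, a quarter turn clockwise (seen from above) at a time, the other three sides, and last tip it to show its underside, each turned roughly square to the lens (within about 30 degrees) and held still there for at least half a second. Then set it down gently, upright, in the free bay of the wooden rack, foot lying lengthwise in the bay (nose to either end), and let go. Do not bump the camera, and leave the other packs and all other things where they are.

Things in the scene. Friction and masses are not known exactly. Their poses are not given: they have to be found in the camera images.
- pack: The pack to check, upright on the mat, any yaw. Black plastic, about 0.25 kg: foot 56 (x) x 48 (y) x 34 high, with a nose (8 deep, 22 wide, z 4 to 26) in the middle of its -x side, and a round neck, diameter 34, from z = 34 to 90, on its axis. Origin: centre of the foot's underside (nose not counted); z up. Viewing order: nose side (-x), -y side, back (+x), +y side, underside.
- side_nose (a point): On the pack to be checked: the middle of the foot's nosed side, at (-36, 0, 17) mm in the pack's frame (on the nose's tip). First to be shown.
- side_second (a point): Middle of the foot's -y side, at (0, -24, 17) mm in the pack's frame. Second to be shown.
- side_back (a point): Middle of the foot's back side, at (28, 0, 17) mm in the pack's frame. Third to be shown.
- side_fourth (a point): Middle of the foot's +y side, at (0, 24, 17) mm in the pack's frame. Fourth to be shown.
- underside (a point): Middle of the pack's underside, its origin. Last to be shown.
- neck_top (a point): Middle of the top of the pack's neck, at (0, 0, 90) mm in the pack's frame. Two brass contact strips lie on the nose's half of the neck's top (on all packs).
- camera_head: Head of the fixed inspection camera: grey box 60 x 50 x 50, black lens barrel (diameter 48, white light ring) ending 40 mm from the origin along the head's own -x. It looks along its -x: roughly towards the robot and 25 degrees upwards. Origin: middle of the head, 135 mm above the table. Post 45 mm behind it, foot 110 x 100 x 14.
- focus (a point): The focus point, in the air on the lens axis 80 mm in front of the lens, at (-120, 0, 0) mm in the head's frame, about 186 mm above the table. The middle of the side being shown belongs here.
- bay_pad: Dark rubber pad, 80 x 58 x 2 mm, on the floor of the free bay of the rack. Origin: centre of its underside, which lies on the bay floor 5 mm above the table (the pack's underside comes to z = 7 mm). x is the long direction of the bay.
- rack: Fixed rack of pale wood with three open bays in a row along its y, 86 mm apart centre to centre; 100 x 272 mm outside. Each bay is 84 (x) x 62 (y) mm inside, floor 5 mm, walls rise to 22 mm above the table; 24 mm thick battens between the bays. Two bays hold other packs. Origin: centre of its underside.
- pack_b: Another pack of the same make, upright in a bay of the rack; leave it. Same sizes as the pack to be checked; top of neck 95 mm above the table.
- pack_c: A third pack of the same make, upright in a bay; leave it. Same sizes; top of neck 95 mm above the table.
- mat: Fixed cork mat 270 x 270 x 3 mm. Origin: centre of its underside.
- screwdriver: Screwdriver 190 mm long lying on the mat along its own x, about 30 mm high; bystander.
- tape: Grey tape measure, 65 x 50 x 36 mm high, on the mat; bystander.
- holesaw: Round steel hole saw, diameter 48, 39 high at most, on the mat; bystander.
- glue_can: Standing can, diameter 60, 120 high, between mat and rack; bystander, in the way of low moves.
- offcut: Wood offcut 55 x 100 x 32 mm high, between can and camera; bystander.
- screw_jar: Clear jar, diameter 68, 85 high; bystander beyond the mat or rack.
- wrench: Wrench 180 mm long lying flat; bystander beyond the mat or rack.
There are look-alikes about, which are no part of the job. Leave any orange or purple look-alike of the part that bears camera_head alone.

How it is judged:
By the outcome, as a careful person would: the job done as asked, in the order asked, and still so for the second after the job is handed in, with the robot touching nothing.
It also fails if it takes over 54 s, if anything falls off the work surface, if the arm or the gripper's body presses on something with over 40 N, if the wrist force passes 120 N, or if a joint passes its speed limit or range.

## Robot

A 6-joint arm with a two-finger parallel gripper is mounted at the origin on the work surface. World frame = base frame: x ahead of the robot, y to its left, z up, the work surface at z = 0. Lengths are in m, angles in rad, forces in N, time in s.
With the tool pointing down it reaches from about 0.425 to 0.95 m from the base axis. Payload 3.5 kg.
Tool frame: the origin (TCP) lies midway between the tips of the shut fingers; the grasp point (between the pads) lies 19 mm behind it (bot.grasp_offset is the distance from the TCP to the grasp point, in m); z points along the fingers, y is the direction in which the jaws open and shut (so a half turn about z gives the same grasp; the last joint's range is limited). The gripper opens to 85 mm and grips with 20 to 120 N. Pads are 22 mm wide; open, the fingers measure 114 mm over their backs; the gripper's body (76 mm by 85 mm) begins 54 mm behind the grasp point. The pads swing forward as they close: fully open they stand 13 mm farther back than shut.
Start: joints at [1.103, 0.286, 1.577, -0, 1.279, -0.15], TCP at [0.211, 0.641, 0.231] pointing down, gripper open.
Joint ranges: [-2.77, 2.77], [-0.9, 2.22], [0.21, 2.48], [-1.53, 4.67], [0.24, 2.81], [-2.84, 2.84]. Speed limits (rad/s): [2.79, 2.79, 3.14, 3.14, 3.14, 3.14].

## Interface

Orientations are given as [roll, pitch, yaw] about the fixed x, y, z axes, in that order (R = Rz(yaw) Ry(pitch) Rx(roll)).
In Python, from bench import bot gives the robot as it stands.
- The arm moves only by the shell command python3 -m inch 'ROWS' [OPENING] [FORCE]. ROWS is JSON, a list of rows, each an object of numbers: "x", "y", "z": the shift along the tool's x, y, z in cm; "ax", "ay", "az": the turn, a rotation vector about the tool's x, y, z in rad. A call has 1 to 20 rows; each row shifts and turns the commanded pose from where the row before left it, along the tool's axes as they then stand; what a row does not reach is not made up. A row lasts 1/8 s, in which the tool goes at most 62.5 mm and 10.7 degrees, less where a joint would pass 70% of its speed; a pose out of reach is approached as far as the arm can. A call with a gripper value outside its range is refused whole. OPENING is the closure in counts, from 0 (fully open) to 255 (shut), set as the call begins (- or left out, the last holds). The fingers move at their own pace and stop on an object; FORCE is the grip in N (left out, the last holds). Time passes only in rows, so rows that do not move let the fingers close. It gives the time, the measured TCP pose, the force and the opening at its end, in the units of the state.
- bot.state(): the state, without advancing time (a new reading comes with each control period).
- bot.capture(name): name is "scene" or "top" or "wrist"; returns a dict with "img" (420x560x3 uint8, red, green, blue), "depth" (420x560 float32, m along the optical axis (not along the pixel's ray), 0 where there is no reading), "K" (3x3 intrinsics, pixels), "D" ([k1, k2, p1, p2, k3] as OpenCV has them; the pictures are not rectified), "R" (3x3) and "t" (3): a world point X has camera coordinates R X + t; the wrist camera has in their place "T_tool_cam" (4x4, takes a point from camera to tool coordinates, whose origin is the TCP and whose axes are the flange's). Camera axes: x right, y down, z forward; pixel columns grow to the right and rows downward; lengths in m; the calibration is good to about 2 mm. A picture is of the moment at which its call begins: read the wrist's pose just before it.
- bot.sign_off(): hands the job in, once; it reports no verdict.
The state is a dict: "clock": time; "qpos": joint angles; "qd": joint speeds; "joint_efforts": joint torques, N m; "tool_pos": TCP position; "eef_rot": TCP orientation; "contact_force": force on the tool from outside, world axes, zero at the start; "moment": the same for the moment, N m; "gripper_width": finger opening in m.
Only numpy, scipy, OpenCV 4.12 (cv2) and the standard library are available. Lean on these libraries where they do the work, as an engineer would, in place of code of your own. Each camera call takes 0.05 s, during which the arm holds its last target.

## Working session

There is one attempt and no reset: what is moved stays moved. The work goes in short steps, Python scripts to look and compute and a shell command to move; the robot and the scene stay as the last step left them, time stands still between calls to the robot, and variables do not carry over. Pictures are saved under pics/ and viewed, and the job is handed in when it is done.

```bash
ls; mkdir -p pics; python3 - <<'E'
from bench import bot
import cv2,numpy as np
s=bot.state()
for k,v in s.items(): print(k,np.round(v,4))
print(bot.grasp_offset)
for n in ["scene","top","wrist"]:
    c=bot.capture(n); cv2.imwrite(f"pics/{n}0.png",c["img"][:,:,::-1]); np.savez(f"{n}0.npz",**c)
    print(n,{k:np.round(c[k],4).tolist() for k in c if k not in("img","depth")})
E
```

```text
pics
clock 0.0
qpos [ 1.103   0.2872  1.5782 -0.      1.2786 -0.15  ]
qd [ 0.     -0.0004 -0.0013  0.0017  0.0016 -0.0002]
joint_efforts [ 1.40000e-03 -4.05988e+01 -2.92628e+01 -1.00000e-04  5.90000e-03
 -0.00000e+00]
tool_pos [0.2106 0.6406 0.2299]
eef_rot [-3.1393e+00 -3.0000e-04  2.8238e+00]
contact_force [-0.2353 -0.4519  1.0157]
moment [-0.0451  0.0346 -0.0098]
gripper_width 0.0852
0.0187
scene {'K': [[525.1808, 0.0, 275.9011], [0.0, 525.1808, 199.5574], [0.0, 0.0, 1.0]], 'D': [0.0561, 0.0, 0.0, 0.0, 0.0], 'R': [[-0.2479, 0.9685, -0.0237], [0.5945, 0.1327, -0.7931], [-0.765, -0.2107, -0.6087]], 't': [0.1421, -0.2155, 1.9919]}
top {'K': [[378.8803, 0.0, 288.8521], [0.0, 378.8803, 205.8283], [0.0, 0.0, 1.0]], 'D': [-0.0601, 0.0, 0.0, 0.0, 0.0], 'R': [[0.1583, -0.9874, -0.0016], [-0.9655, -0.1544, -0.2097], [0.2068, 0.0348, -0.9778]], 't': [-0.0675, 0.5476, 0.878]}
wrist {'K': [[350.2348, 0.0, 281.818], [0.0, 350.2348, 202.8896], [0.0, 0.0, 1.0]], 'D': [-0.0152, 0.0, 0.0, 0.0, 0.0], 'T_tool_cam': [[0.0006, -0.9632, -0.269, 0.0675], [1.0, 0.0003, 0.0013, -0.0002], [-0.0011, -0.269, 0.9632, -0.142], [0.0, 0.0, 0.0, 1.0]]}
```

View pics/scene0.png

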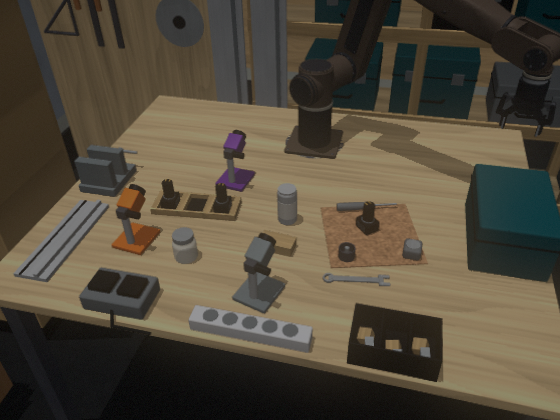

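View pics/top0.png

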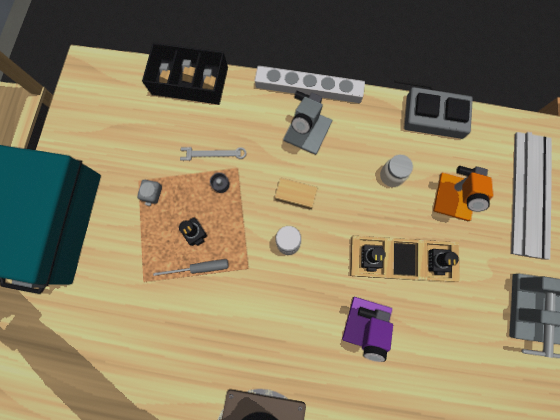

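View pics/wrist0.png

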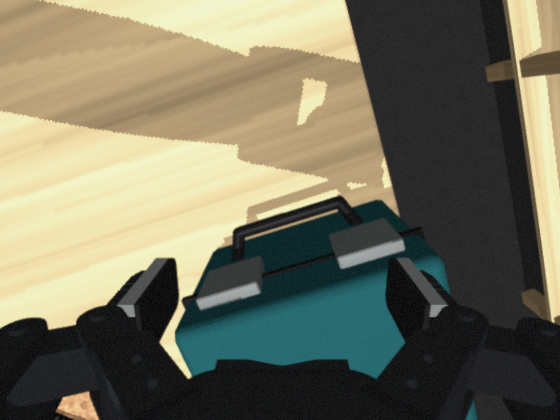

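The top view shows the pack on the mat at (193,231), the rack with its free middle bay at (405,259), and the grey camera at (305,125). The orange look-alike is at (470,195) and the purple one at (370,330). Next I'll enlarge these.

```bash
cat > h.py <<'E'
import numpy as np,cv2
from scipy.spatial.transform import Rotation as Rn
def load(n): return dict(np.load(n+".npz"))
def ray(c,px):
    p=cv2.undistortPoints(np.array([[px]],float),c["K"],c["D"])[0,0]
    d=np.array([p[0],p[1],1.]); R,t=c["R"],c["t"]
    return -R.T@t, R.T@d
def atdepth(c,px):
    o,d=ray(c,px); z=c["depth"][int(round(px[1])),int(round(px[0]))]; return o+d*z
def atz(c,px,z):
    o,d=ray(c,px); return o+d*(z-o[2])/d[2]
def tri(rs):
    A=np.zeros((3,3));b=np.zeros(3)
    for o,d in rs:
        d=d/np.linalg.norm(d);P=np.eye(3)-np.outer(d,d);A+=P;b+=P@o
    X=np.linalg.solve(A,b)
    res=[np.linalg.norm((np.eye(3)-np.outer(d,d)/(d@d))@(X-o)) for o,d in rs]
    return X,res
def proj(c,X):
    r,_=cv2.Rodrigues(c["R"]); return cv2.projectPoints(np.array(X,float).reshape(-1,3),r,c["t"],c["K"],c["D"])[0][:,0]
def wcam(c,s):
    T=np.eye(4);T[:3,:3]=Rn.from_euler("xyz",s["eef_rot"]).as_matrix();T[:3,3]=s["tool_pos"]
    W=T@c["T_tool_cam"]; c["R"]=W[:3,:3].T; c["t"]=-c["R"]@W[:3,3]; return c
def crop(c,x0,y0,w,h,f,name):
    cv2.imwrite("pics/"+name+".png",cv2.resize(c["img"][y0:y0+h,x0:x0+w,::-1],None,fx=f,fy=f,interpolation=cv2.INTER_CUBIC))
E
python3 - <<'E'
from h import *
t=load("top0");s=load("scene0")
crop(t,130,160,130,95,6,"tpack");crop(t,270,75,100,80,7,"tcam");crop(t,340,225,130,65,6,"track")
crop(s,210,215,100,100,6,"scam");crop(s,310,190,120,85,6,"spack");crop(s,140,170,110,60,7,"srack")
E
```

```text
(no output)
```

View pics/tpack.png

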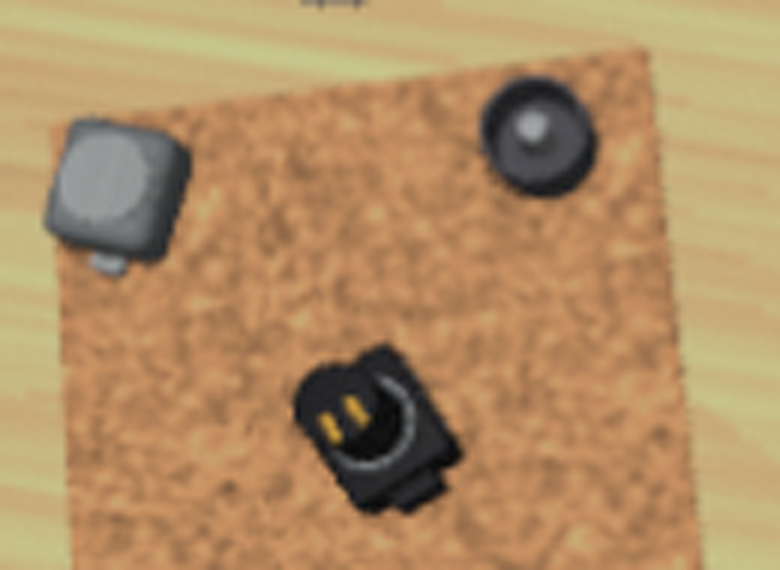

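View pics/tcam.png

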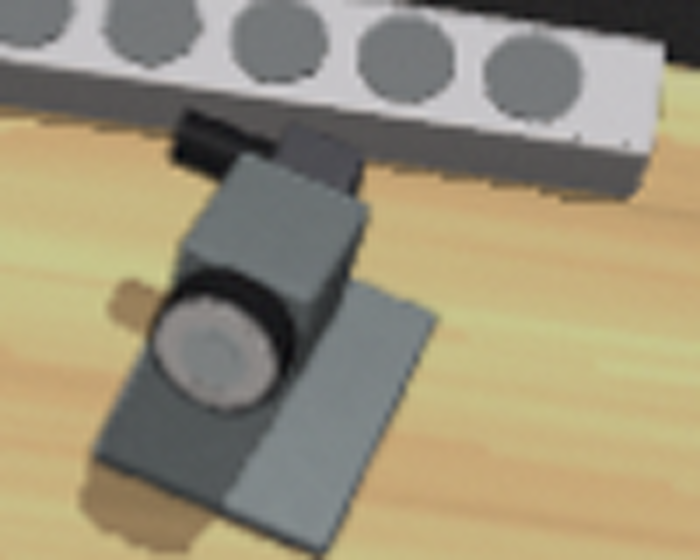

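View pics/track.png

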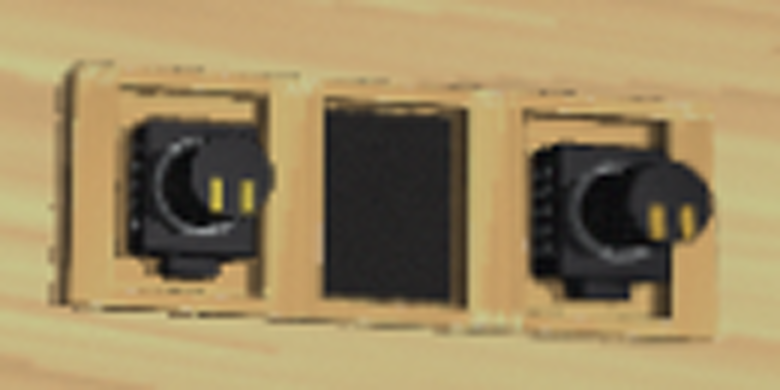

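View pics/scam.png

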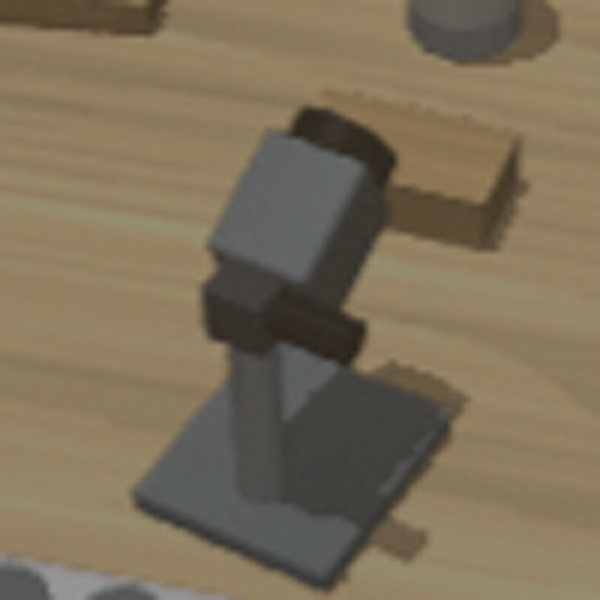

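View pics/spack.png

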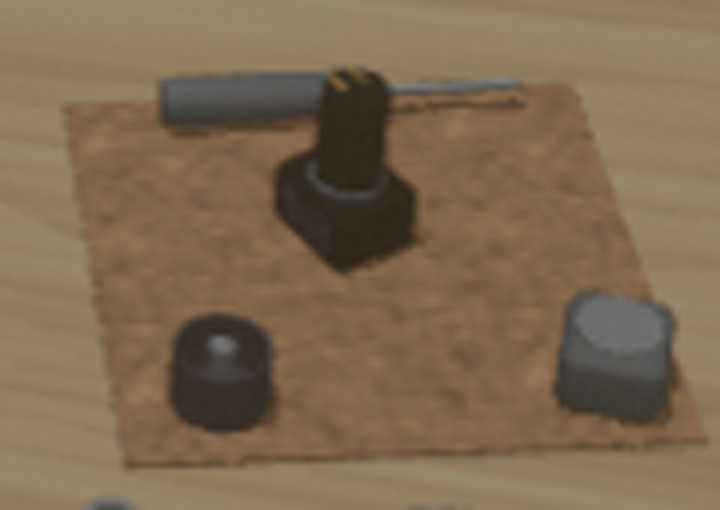

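View pics/srack.png

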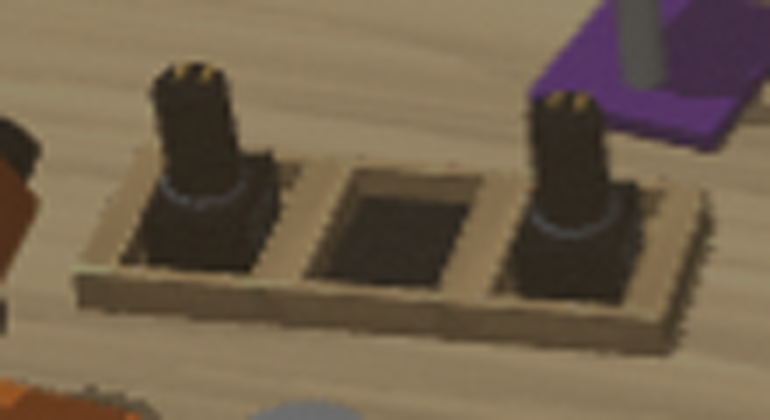

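```bash
cat >> h.py <<'E'
def cloud(c,x0,y0,w,h):
    v,u=np.mgrid[y0:y0+h,x0:x0+w]; px=np.stack([u.ravel(),v.ravel()],1).astype(float)
    p=cv2.undistortPoints(px[:,None],c["K"],c["D"])[:,0]; z=c["depth"][v.ravel(),u.ravel()]
    P=np.c_[p,np.ones(len(p))]*z[:,None]; ok=z>0
    X=(P-c["t"])@c["R"]; return X[ok],c["img"][v.ravel(),u.ravel()][ok]
E
python3 - <<'E'
from h import *
t=load("top0");s=load("scene0")
for n,c,b in(("top",t,(130,160,130,130)),("scene",s,(310,190,120,85))):
    X,C=cloud(c,*b)
    dark=C.max(1)<70
    print(n,X[:,2].min(),X[:,2].max(), "table/mat z med",np.median(X[:,2]))
    for lo,hi in((.086,.1),(.032,.042)):
        m=dark&(X[:,2]>lo)&(X[:,2]<hi); 
        print(lo,m.sum(),X[m].mean(0).round(4) if m.any() else'',X[m].min(0).round(4),X[m].max(0).round(4))
# triangulate neck top: strips mid
a=ray(t,(130+344/6,160+420/6)); b=ray(s,(310+349/6,190+77/6)); print("strips",tri([a,b]))
a=ray(t,(130+337/6,160+404/6)); b=ray(s,(310+355/6,190+80/6)); print("top",tri([a,b]))
X,C=cloud(t,340,225,130,65)
for z0,z1 in((.018,.026),(.004,.011),(.09,.1)):
    m=(X[:,2]>z0)&(X[:,2]<z1);print(z0,m.sum(),X[m].min(0).round(4),X[m].max(0).round(4))
E
```

```text
top -0.005445319291838854 0.09864842474804006 table/mat z med 0.0032922000839044952
0.086 125 [0.4566 0.2508 0.0937] [0.4402 0.2348 0.0864] [0.471  0.2671 0.0975]
0.032 207 [0.4756 0.2369 0.0373] [0.4209 0.1872 0.0321] [0.6143 0.3633 0.0419]
scene -0.006523771679824282 0.09784561936662632 table/mat z med 0.003605284857496918
0.086 66 [0.4612 0.2533 0.0927] [0.4377 0.2381 0.086 ] [0.4755 0.2674 0.0978]
0.032 179 [0.5162 0.24   0.0367] [0.4379 0.1884 0.032 ] [0.618  0.4032 0.0419]
strips (array([0.44836417, 0.24737027, 0.09313863]), [np.float64(0.0018084973940422746), np.float64(0.0018084973940423468)])
top (array([0.45382226, 0.25062793, 0.09598136]), [np.float64(0.0018226845038915899), np.float64(0.0018226845038915747)])
0.018 1811 [ 0.4102 -0.4285  0.018 ] [ 0.5341 -0.149   0.026 ]
0.004 1315 [ 0.3736 -0.4615  0.004 ] [ 0.5784 -0.1232  0.011 ]
0.09 337 [ 0.4476 -0.3911  0.0904] [ 0.495  -0.1866  0.0995]
```

```bash
cat > fit.py <<'E'
from h import *
from scipy.optimize import least_squares
def box(P,c,hs):
    q=abs(P-np.array(c))-np.array(hs); return np.linalg.norm(np.maximum(q,0),axis=1)+np.minimum(q.max(1),0)
def cyl(P,c,ax,r,h):  # axis index
    P=P-np.array(c); o=[i for i in range(3) if i!=ax]
    q=np.c_[np.hypot(P[:,o[0]],P[:,o[1]])-r,abs(P[:,ax])-h]
    return np.linalg.norm(np.maximum(q,0),axis=1)+np.minimum(q.max(1),0)
def packsdf(P):
    return np.min([box(P,(0,0,.017),(.028,.024,.017)),box(P,(-.032,0,.015),(.004,.011,.011)),cyl(P,(0,0,.062),2,.017,.028)],0)
def headsdf(P):
    return np.minimum(box(P,(0,0,0),(.03,.025,.025)),cyl(P,(-.034,0,0),0,.024,.006))
def solve(f,x0): 
    r=least_squares(f,x0,loss="soft_l1",f_scale=.002); return r.x,np.sqrt(np.mean(r.fun**2)),r.cost
E
python3 - <<'E'
from fit import *
t=load("top0");s=load("scene0")
xt,ct=cloud(t,150,200,90,60);xs,cs=cloud(s,340,195,50,50)
def sel(X,C): return X[(C.max(1)<75)&(X[:,2]>.010)&(np.hypot(X[:,0]-.456,X[:,1]-.251)<.06)]
A,B=sel(xt,ct),sel(xs,cs)
for nm,D in(("top",A),("scene",B),("both",np.r_[A,B])):
  best=None
  for y in np.arange(-3.1,3.1,.4):
    f=lambda p:packsdf(Rn.from_euler("z",p[3]).inv().apply(D-p[:3]))
    r=solve(f,[.456,.251,.003,y])
    if best is None or r[2]<best[2]: best=r
  print(nm,len(D),best[0].round(4),best[1:])
# head
xt,ct=cloud(t,280,85,60,60);xs,cs=cloud(s,235,228,45,45)
def sh(X,C): return X[(X[:,2]>.105)&(X[:,2]<.2)]
A,B=sh(xt,ct),sh(xs,cs)
print(A.mean(0),B.mean(0))
for nm,D in(("top",A),("scene",B),("both",np.r_[A,B])):
  best=None
  for y in np.arange(-3.1,3.1,.4):
    f=lambda p:headsdf((Rn.from_euler("ZY",[p[3],p[4]])).inv().apply(D-p[:3]))
    r=solve(f,np.r_[D.mean(0),y,.43])
    if best is None or r[2]<best[2]: best=r
  p=best[0];print(nm,len(D),p.round(4),best[1:],"focus",(p[:3]+Rn.from_euler("ZY",p[3:]).apply([-.12,0,0])).round(4))
# rack
t2=[(352+0,0)]
X,C=cloud(t,340,225,130,65)
def racksdf(P):
    d=box(P,(0,0,.011),(.05,.136,.011))
    for k in(-1,0,1): d=np.maximum(d,-box(P,(0,.086*k,.055),(.042,.031,.05)))
    return d
D=X[(C.max(1)>110)&(X[:,2]>.012)&(X[:,2]<.03)&((C[:,0].astype(int)-C[:,2])>30)]
r=min((solve(lambda p:racksdf(Rn.from_euler("z",p[3]).inv().apply(D-p[:3])),np.r_[D[:,:2].mean(0),0,y]) for y in np.arange(-.4,.4,.1)),key=lambda r:r[2])
print("rack",len(D),r[0].round(4),r[1])
# pad from corners in crop
P=[atz(t,(340+u/6,225+v/6),z) for (u,v),z in (((325,110),.007),((452,115),.007),((447,300),.007),((325,295),.007))]
print("pad corners",np.round(P,4).tolist(),np.mean(P,0).round(4))
print("pad depth z",atdepth(t,(405,259)).round(4))
Q=[atz(t,(340+u/6,225+v/6),.022) for (u,v) in((323,93),(470,103),(470,312),(323,304))]
print("bay rim",np.round(Q,4).tolist(),np.mean(Q,0).round(4))
a,b=ray(t,(340+388/6,225+205/6)),ray(s,(140+395/7,170+238/7));print("pad tri",tri([a,b]))
E
```

```text
top 434 [0.4564 0.2521 0.0042 0.7596] (np.float64(0.0013268746959273707), np.float64(0.00029671353680376376))
scene 453 [ 0.454   0.253   0.0041 -2.3835] (np.float64(0.002124240350963724), np.float64(0.0006982982190216032))
both 887 [0.4548 0.2529 0.0041 0.759 ] (np.float64(0.0018807776432195951), np.float64(0.0011050392543863205))
[0.76094763 0.01199189 0.15260953] [0.78176898 0.01388197 0.14732662]
top 946 [ 0.7609  0.0132  0.1356 -0.2269  0.4948] (np.float64(0.006313423697578649), np.float64(0.00514238027662641)) focus [0.658  0.037  0.1926]
scene 941 [ 0.7766  0.0101  0.1287 -0.0245  0.4916] (np.float64(0.005911928697290497), np.float64(0.005904889506828255)) focus [0.6708 0.0127 0.1854]
both 1887 [ 0.767   0.0113  0.133  -0.0928  0.5221] (np.float64(0.007093405419678784), np.float64(0.014104218710423276)) focus [0.6634 0.0209 0.1929]
rack 1790 [ 0.4721 -0.2892  0.0013  0.0919] 0.0015856577592020331
pad corners [[0.5077, -0.2607, 0.007], [0.5141, -0.3152, 0.007], [0.4357, -0.3205, 0.007], [0.4299, -0.2689, 0.007]] [ 0.4719 -0.2913  0.007 ]
pad depth z [ 0.472  -0.292   0.0085]
bay rim [[0.5124, -0.2553, 0.022], [0.5179, -0.3176, 0.022], [0.4311, -0.3257, 0.022], [0.425, -0.2645, 0.022]] [ 0.4716 -0.2908  0.022 ]
pad tri (array([ 0.47060391, -0.28900168,  0.01477856]), [np.float64(0.00034893260563611985), np.float64(0.00034893260563614306)])
```

```bash
python3 - <<'E'
from fit import *
t=load("top0");s=load("scene0")
F=[atz(t,(270+u/7,75+v/7),.014) for u,v in((437,318),(322,553),(95,455))]
print("foot",np.round(F,4).tolist()); F=np.array(F)
print("edge lens",np.linalg.norm(np.diff(F,axis=0),axis=1),np.degrees(np.arctan2(*np.diff(F,axis=0)[:,[1,0]].T)),"centre",(F[0]+F[2])/2)
print("lens face depth",[atdepth(t,(270+(220+a)/7,75+(345+b)/7)).round(4).tolist() for a,b in((0,0),(-30,0),(30,0),(0,-25),(0,25))])
G=[atz(s,(210+u/6,215+v/6),.014) for u,v in((135,493),(330,580),(450,410))];G=np.array(G)
print("foot s",G.round(4).tolist(),np.linalg.norm(np.diff(G,axis=0),axis=1),np.degrees(np.arctan2(*np.diff(G,axis=0)[:,[1,0]].T)),(G[0]+G[2])/2)
xt,ct=cloud(t,280,85,60,60);xs,cs=cloud(s,235,228,45,45)
sh=lambda X,p:X[(X[:,2]>.11)&(np.linalg.norm(X-p,axis=1)<.075)]
# top face of box: plane fit
for nm,c,b in(("top",t,[(235,165),(355,205),(320,290),(195,245)]),("scene",s,[(275,140),(355,170),(300,275),(220,240)])):
    o,f=((270,75),7) if nm=="top" else ((210,215),6)
    poly=np.array([[o[0]+u/f,o[1]+v/f] for u,v in b]); ctr=poly.mean(0); poly=ctr+(poly-ctr)*.85
    m=np.zeros((420,560),np.uint8);cv2.fillPoly(m,[poly.round().astype(int)],1)
    v,u=np.nonzero(m);P=np.array([atdepth(c,(a,b2)) for a,b2 in zip(u,v)])
    n=np.linalg.svd(P-P.mean(0))[2][2]; n*=np.sign(n[2]);print(nm,"top face",P.mean(0).round(4),n.round(3),"head centre est",(P.mean(0)-.025*n).round(4))
    b2=np.array([atdepth(c,q) for q in (ctr+(np.array([[o[0]+u/f,o[1]+v/f] for u,v in b])-ctr)*.93)]);print(b2.round(4).tolist())
E
```

```text
foot [[0.8151, -0.0583, 0.014], [0.712, -0.0277, 0.014], [0.7376, 0.0642, 0.014]]
edge lens [0.10752842 0.09546154] [163.48189019  74.42846788] centre [0.77634759 0.00297448 0.014     ]
lens face depth [[0.7251, 0.0181, 0.1586], [0.7247, 0.028, 0.1561], [0.7245, 0.0082, 0.1635], [0.7296, 0.0191, 0.168], [0.7204, 0.0171, 0.1494]]
foot s [[0.8196, -0.053, 0.014], [0.847, 0.0421, 0.014], [0.7415, 0.0685, 0.014]] [0.09891886 0.10871352] [ 73.94976412 165.94131418] [0.78059303 0.00772817 0.014     ]
top top face [0.7704 0.0059 0.158 ] [ 0.413 -0.122  0.902] head centre est [0.7601 0.0089 0.1354]
[[0.7939, 0.0222, 0.1495], [0.7878, -0.0172, 0.1466], [0.749, -0.0105, 0.1635], [0.7561, 0.0296, 0.1668]]
scene top face [0.78   0.0107 0.1602] [-0.164 -0.867  0.471] head centre est [0.7841 0.0324 0.1484]
[[0.7502, -0.0023, 0.1651], [0.7628, 0.0334, 0.1678], [0.7986, 0.0205, 0.1432], [0.7925, -0.0128, 0.1487]]
```

```bash
python3 - <<'E'
from fit import *
t=load("top0");s=load("scene0")
xt,ct=cloud(t,280,85,60,60);xs,cs=cloud(s,235,228,45,45)
def run(D,x0,pitch=.436,free=False):
  p=np.array(x0,float)
  for g in(.02,.012,.008,.006,.006):
    L=Rn.from_euler("ZY",[p[3],pitch]).inv().apply(D-p[:3]); d=headsdf(L)
    k=(abs(d)<g)&(L[:,0]>-.045)&(L[:,0]<.027)
    E=D[k]
    f=lambda q:headsdf(Rn.from_euler("ZY",[q[3],pitch]).inv().apply(E-q[:3]))
    r=least_squares(f,p,loss="soft_l1",f_scale=.002); p=r.x
  return p,len(E),np.sqrt(np.mean(r.fun**2))
for nm,D in(("top",xt),("scene",xs),("both",np.r_[xt,xs])):
  for x0 in([.763,.0105,.135,-.27],[.77,.015,.135,-.2]):
    p,n,e=run(D,x0);print(nm,p.round(4),n,round(e,4),"focus",(p[:3]+Rn.from_euler("ZY",[p[3],.436]).apply([-.12,0,0])).round(4))
E
```

```text
top [ 0.7583  0.0119  0.1363 -0.2744] 729 0.0013 focus [0.6536 0.0413 0.187 ]
top [ 0.7583  0.0119  0.1363 -0.2744] 729 0.0013 focus [0.6536 0.0413 0.187 ]
scene [ 0.7615  0.0092  0.1352 -0.2889] 613 0.0019 focus [0.6572 0.0402 0.1859]
scene [ 0.7615  0.0092  0.1352 -0.2889] 613 0.0019 focus [0.6572 0.0402 0.1859]
both [ 0.7582  0.0107  0.1364 -0.2913] 1309 0.0017 focus [0.654  0.0419 0.1871]
both [ 0.7582  0.0107  0.1364 -0.2913] 1309 0.0017 focus [0.654  0.0419 0.1871]
```

```bash
cat > plan.py <<'E'
from h import *
from scipy.optimize import fsolve
def T(p,R): M=np.eye(4);M[:3,:3]=R;M[:3,3]=p;return M
def cur():
    from bench import bot
    s=bot.state(); return T(s["tool_pos"],Rn.from_euler("xyz",s["eef_rot"]).as_matrix()),s
def down(p,yaz): # tool down, tool y at azimuth yaz
    return T(p,Rn.from_euler("z",yaz+np.pi/2).as_matrix()@np.diag([1,-1,-1.]))
FOC=np.array([.655,.041,.1865]);HY=-.28;PIT=np.radians(25)
G=.064  # grasp height on pack
REL=-.45  # tool y az - pack x az
def tool_from_pack(P,G=G,REL=REL,off=.0187):
    # tool in pack frame: z = -pack z, y at az REL, grasp pt at (0,0,G)
    t=down([0,0,G-off],REL); return P@t
def view(k,FOC=FOC,tilt=PIT):
    ch,sh=np.cos(HY),np.sin(HY)
    nf=np.array([ch*np.cos(tilt),sh*np.cos(tilt),-np.sin(tilt)]); up=np.array([ch*np.sin(tilt),sh*np.sin(tilt),np.cos(tilt)])
    pts=[(-.036,0,.017),(0,-.024,.017),(.028,0,.017),(0,.024,.017),(0,0,0)]
    nrm=[(-1,0,0),(0,-1,0),(1,0,0),(0,1,0)]
    if k<4: 
        z=up; n=np.array(nrm[k],float); l=np.array([0,0,1.]); 
        B=np.c_[nf,z,np.cross(nf,z)]; A=np.c_[n,l,np.cross(n,l)]; R=B@A.T
    p=FOC-R@np.array(pts[k]); return T(p,R)
def plan(T0,T1,N,dec=3):
    D=np.linalg.inv(T0)@T1; rv=Rn.from_matrix(D[:3,:3]).as_rotvec()/N
    S=sum(Rn.from_rotvec(rv*k).as_matrix() for k in range(N)); dp=np.linalg.solve(S,D[:3,3])
    cm=np.round(dp*100,2);rv=np.round(rv,3)
    print("row",dict(zip(["x","y","z","ax","ay","az"],[*cm.tolist(),*rv.tolist()])),"N",N,"|mm|",round(np.linalg.norm(dp)*1000,1),"deg",round(np.degrees(np.linalg.norm(rv)),2))
    M=T0.copy();W=[M[:3,3]]
    for k in range(N): M=M@T(cm/100,Rn.from_rotvec(rv).as_matrix());W.append(M[:3,3])
    W=np.array(W);print("path",W[:: max(1,N//4)].round(3).tolist(),"end",W[-1].round(4),"err",(np.linalg.norm(W[-1]-T1[:3,3])*1000).round(2))
    return M
def show(M): print(M[:3,3].round(4),Rn.from_matrix(M[:3,:3]).as_euler("xyz").round(4))
E
python3 - <<'E'
from plan import *
T0,s=cur(); plan(T0,down([.4555,.2525,.22],.31),9)
for k in range(4): show(tool_from_pack(view(k)))
E
```

```text
row {'x': -5.1, 'y': -1.42, 'z': 0.11, 'ax': -0.0, 'ay': 0.0, 'az': 0.105} N 9 |mm| 52.9 deg 6.02
path [[0.211, 0.641, 0.23], [0.295, 0.577, 0.228], [0.365, 0.498, 0.226], [0.416, 0.406, 0.224], [0.448, 0.304, 0.222]] end [0.4551 0.2521 0.2208] err 0.96
[0.6351 0.0467 0.2274] [ 2.7441 -0.1849 -2.2635]
[0.6456 0.0437 0.2223] [-2.9415 -0.3904  2.3719]
[0.6421 0.0447 0.224 ] [-2.7441  0.1849  0.8781]
[0.6456 0.0437 0.2223] [ 2.9415  0.3904 -0.7697]
```

```bash
python3 - <<'E'
from plan import *
t=load("top0")
X,C=cloud(t,0,140,110,160); m=C[:,2].astype(int)>C[:,0].astype(int)+20
print("teal",X[m].min(0),X[m].max(0))
X,C=cloud(t,250,170,70,90);m=X[:,2]>.02;print("offcut/can",X[m].max(0),X[m].min(0)); m=X[:,2]>.1;print("can",X[m].mean(0))
E
```

```text
teal [0.26030094 0.53214079 0.00781831] [0.57044112 0.71785574 0.16670108]
offcut/can [0.62634852 0.06211229 0.1256852 ] [ 0.43589982 -0.04127839  0.02016887]
can [0.46410903 0.00859874 0.11956385]
```

Candidates for the target: the pack on the mat at top (193,231), the two rack packs at (373,257) and (441,262), and the dark organiser at (185,75). I choose the one on the mat. The close crop confirms it: nose at (199,242), standing alone on the cork.

```bash
python3 -m inch '[{"x":-5.1,"y":-1.42,"z":0.1,"az":0.105},{"x":-5.1,"y":-1.42,"z":0.1,"az":0.105},{"x":-5.1,"y":-1.42,"z":0.1,"az":0.105},{"x":-5.1,"y":-1.42,"z":0.1,"az":0.105},{"x":-5.1,"y":-1.42,"z":0.1,"az":0.105},{"x":-5.1,"y":-1.42,"z":0.1,"az":0.105},{"x":-5.1,"y":-1.42,"z":0.1,"az":0.105},{"x":-5.1,"y":-1.42,"z":0.1,"az":0.105},{"x":-5.1,"y":-1.42,"z":0.1,"az":0.105},{}]' 0 80
python3 - <<'E'
from plan import *
from bench import bot
T0,s=cur();show(T0);print(s["clock"],s["qpos"].round(3) if hasattr(s["qpos"],"round") else s["qpos"])
c=wcam(bot.capture("wrist"),s);np.savez("w1.npz",**c);cv2.imwrite("pics/w1.png",c["img"][:,:,::-1])
P=np.array([[.4555,.2525,.093]]);print(proj(c,P))
E
```

```text
[0.2106 0.6407 0.2302] [-3.1397e+00 -3.0000e-04  2.8238e+00]
0.15 [ 1.103  0.287  1.578  0.     1.279 -0.15 ]
[[ 19.33830791 499.65955302]]invalid input
```

View pics/w1.png

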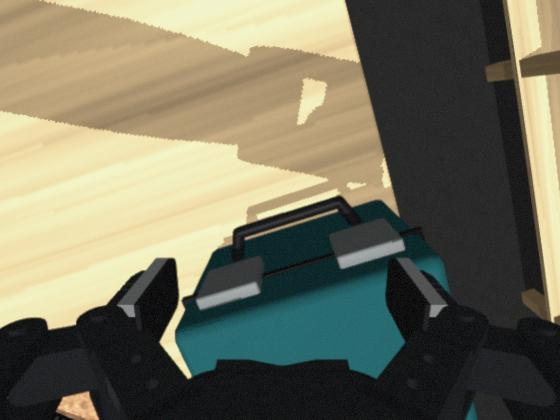

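```bash
python3 -m inch '[{"x":-5.1,"y":-1.42,"z":0.1,"az":0.105},{"x":-5.1,"y":-1.42,"z":0.1,"az":0.105},{"x":-5.1,"y":-1.42,"z":0.1,"az":0.105},{"x":-5.1,"y":-1.42,"z":0.1,"az":0.105},{"x":-5.1,"y":-1.42,"z":0.1,"az":0.105},{"x":-5.1,"y":-1.42,"z":0.1,"az":0.105},{"x":-5.1,"y":-1.42,"z":0.1,"az":0.105},{"x":-5.1,"y":-1.42,"z":0.1,"az":0.105},{"x":-5.1,"y":-1.42,"z":0.1,"az":0.105},{"z":0}]' 0 80
python3 - <<'E'
from plan import *
from bench import bot
T0,s=cur();show(T0);print(s["clock"],np.round(s["qpos"],3))
c=wcam(bot.capture("wrist"),s);np.savez("w1.npz",**c);cv2.imwrite("pics/w1.png",c["img"][:,:,::-1])
P=np.array([[.4555,.2525,.093]]);print(proj(c,P))
E
```

```text
[0.2107 0.6408 0.2304] [-3.1401e+00 -2.0000e-04  2.8238e+00]
0.2 [ 1.103  0.287  1.578 -0.     1.279 -0.15 ]
[[ 19.30317429 499.51497256]]invalid input
```

View pics/w1.png

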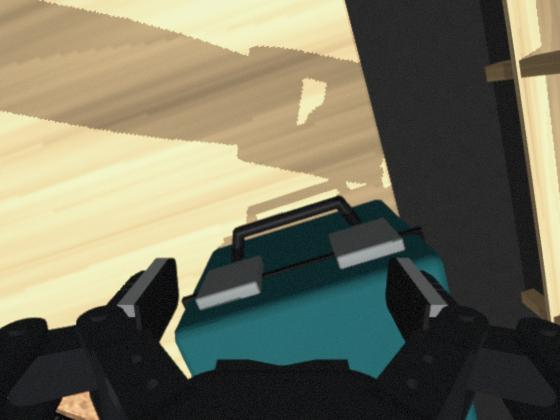

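```bash
python3 -m inch '[{"x":-5.1,"y":-1.42,"z":0.1,"ax":0,"ay":0,"az":0.105}]'; python3 -m inch '[{"z":0}]' 0 80;  python3 -c "
from bench import bot;s=bot.state();print(s['clock'],s['tool_pos'])"
```

```text
clock: 0.38
tool_pos: [0.253, 0.6128, 0.2301]
eef_rot: [3.141, -0.001, 2.721]
contact_force: [1.3, 0.5, 0.2]
gripper_width: 0.0858
0.375 [0.2529839  0.61276234 0.23012418]invalid input
```

```bash
python3 -m inch '[{"x":-5.1,"y":-1.42,"z":0.1,"ax":0,"ay":0,"az":0.105},{"x":-5.1,"y":-1.42,"z":0.1,"ax":0,"ay":0,"az":0.105},{"x":-5.1,"y":-1.42,"z":0.1,"ax":0,"ay":0,"az":0.105},{"x":-5.1,"y":-1.42,"z":0.1,"ax":0,"ay":0,"az":0.105},{"x":-5.1,"y":-1.42,"z":0.1,"ax":0,"ay":0,"az":0.105},{"x":-5.1,"y":-1.42,"z":0.1,"ax":0,"ay":0,"az":0.105},{"x":-5.1,"y":-1.42,"z":0.1,"ax":0,"ay":0,"az":0.105},{"x":-5.1,"y":-1.42,"z":0.1,"ax":0,"ay":0,"az":0.105},{"x":0,"y":0,"z":0,"ax":0,"ay":0,"az":0}]' 0 80
python3 - <<'E'
from plan import *
from bench import bot
T0,s=cur();show(T0);print(s["clock"],np.round(s["qpos"],3))
c=wcam(bot.capture("wrist"),s);np.savez("w1.npz",**c);cv2.imwrite("pics/w1.png",c["img"][:,:,::-1])
P=np.array([[.4555,.2525,.093]]);print(proj(c,P))
E
```

```text
clock: 1.5
tool_pos: [0.4558, 0.2497, 0.2222]
eef_rot: [-3.141, 0.0, 1.874]
contact_force: [0.0, 0.5, -0.3]
gripper_width: 0.0853
[0.4558 0.2497 0.2222] [-3.1413e+00  5.0000e-04  1.8737e+00]
1.5 [ 0.306 -0.051  1.963 -0.     1.229  0.003]
[[281.77827349 190.07707173]]
```

View pics/w1.png

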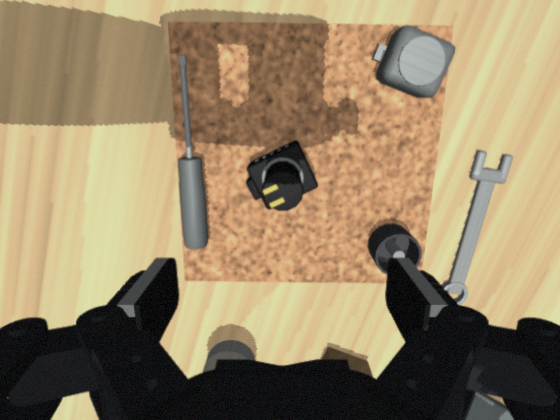

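The wrist view shows the pack centred, with its neck top at about (283,193) against a predicted (282,190) and the nose at lower left (255,190). I'll refine with a wrist depth fit.

```bash
python3 - <<'E'
from fit import *
w=load("w1");t=load("top0");s=load("scene0")
r=lambda X,C:X[(C.max(1)<75)&(X[:,2]>.010)&(np.hypot(X[:,0]-.456,X[:,1]-.251)<.06)]
D=r(*cloud(w,230,120,110,110))
best=min((solve(lambda p:packsdf(Rn.from_euler("z",p[3]).inv().apply(D-p[:3])),[.456,.251,.003,y]) for y in np.arange(-3.1,3.1,.5)),key=lambda r:r[2])
print(len(D),best[0].round(4),best[1])
a=ray(w,(283,193));b=ray(t,(130+337/6,160+404/6));print(tri([a,b]))
from plan import *
T0,_=cur();plan(T0,down([best[0][0],best[0][1],.05],.759-.45),5);plan(T0,down([best[0][0],best[0][1],.05],.759-.45),6)
E
```

```text
2785 [0.4558 0.251  0.0021 0.7546] 0.0006739769067340937
(array([0.45601379, 0.25017579, 0.09116732]), [np.float64(0.0012729900382466147), np.float64(0.0012729900382465566)])
row {'x': -0.01, 'y': 0.0, 'z': 3.45, 'ax': 0.0, 'ay': -0.0, 'az': -0.001} N 5 |mm| 34.5 deg 0.06
path [[0.456, 0.251, 0.222], [0.456, 0.251, 0.188], [0.456, 0.251, 0.153], [0.456, 0.251, 0.119], [0.456, 0.251, 0.084], [0.456, 0.251, 0.05]] end [0.4558 0.2509 0.0499] err 0.18
row {'x': -0.01, 'y': 0.0, 'z': 2.87, 'ax': 0.0, 'ay': -0.0, 'az': -0.001} N 6 |mm| 28.7 deg 0.06
path [[0.456, 0.251, 0.222], [0.456, 0.251, 0.194], [0.456, 0.251, 0.165], [0.456, 0.251, 0.136], [0.456, 0.251, 0.108], [0.456, 0.251, 0.079], [0.456, 0.251, 0.05]] end [0.4558 0.2508 0.0502] err 0.29
```

```bash
python3 -m inch '[{"x":0,"y":0,"z":3,"ax":0,"ay":0,"az":0},{"x":0,"y":0,"z":4,"ax":0,"ay":0,"az":0},{"x":0,"y":0,"z":4,"ax":0,"ay":0,"az":0},{"x":0,"y":0,"z":3,"ax":0,"ay":0,"az":0},{"x":0,"y":0,"z":2.2,"ax":0,"ay":0,"az":0},{"x":0,"y":0,"z":1.2,"ax":0,"ay":0,"az":0},{"x":0,"y":0,"z":0,"ax":0,"ay":0,"az":0}]' 0 80
python3 -m inch '[{"x":0,"y":0,"z":0,"ax":0,"ay":0,"az":0},{"x":0,"y":0,"z":0,"ax":0,"ay":0,"az":0},{"x":0,"y":0,"z":0,"ax":0,"ay":0,"az":0},{"x":0,"y":0,"z":0,"ax":0,"ay":0,"az":0},{"x":0,"y":0,"z":0,"ax":0,"ay":0,"az":0}]' 255 80
```

```text
clock: 2.42
tool_pos: [0.4547, 0.2531, 0.0477]
eef_rot: [-3.14, -0.0, 1.88]
contact_force: [0.2, 0.5, 0.1]
gripper_width: 0.0858
clock: 3.05
tool_pos: [0.456, 0.2527, 0.0493]
eef_rot: [3.14, 0.0, 1.879]
contact_force: [-1.7, -0.5, 4.5]
gripper_width: 0.0325
```

```bash
python3 -m inch '[{"x":0,"y":0,"z":-1,"ax":0,"ay":0,"az":0},{"x":0,"y":0,"z":-3,"ax":0,"ay":0,"az":0},{"x":0,"y":0,"z":-4.5,"ax":0,"ay":0,"az":0},{"x":0,"y":0,"z":-5,"ax":0,"ay":0,"az":0},{"x":0,"y":0,"z":-4,"ax":0,"ay":0,"az":0},{"x":0,"y":0,"z":-2,"ax":0,"ay":0,"az":0}]' 255 80
python3 - <<'E'
from plan import *
T0,s=cur();print(np.round(s["qpos"],3),s["gripper_width"])
from bench import bot
c=wcam(bot.capture("wrist"),s);cv2.imwrite("pics/w2.png",c["img"][:,:,::-1])
T0=down([.4558,.252,.243],.308)
plan(T0,tool_from_pack(view(0),REL=-.447),14)
E
```

```text
clock: 3.8
tool_pos: [0.4556, 0.2527, 0.2457]
eef_rot: [3.139, -0.0, 1.879]
contact_force: [-0.8, -0.3, -3.7]
gripper_width: 0.0325
[ 0.311 -0.07   1.938  0.     1.271  0.003] 0.032487677739298955
row {'x': -1.99, 'y': -1.24, 'z': -0.4, 'ax': -0.003, 'ay': 0.038, 'az': -0.148} N 14 |mm| 23.7 deg 8.76
path [[0.456, 0.252, 0.243], [0.449, 0.182, 0.252], [0.473, 0.116, 0.254], [0.523, 0.066, 0.248], [0.589, 0.044, 0.236]] end [0.6358 0.0467 0.2269] err 0.75
```

View pics/w2.png

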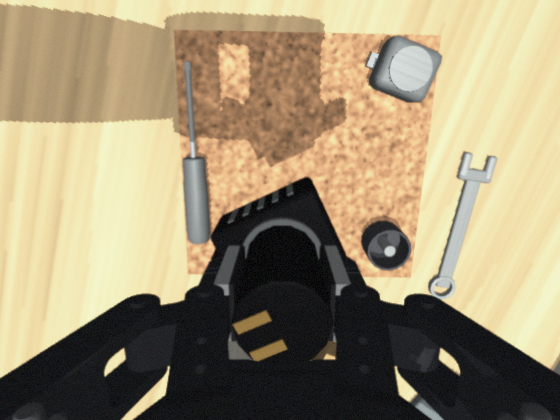

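The pack hangs straight in the jaws, and the strips at (253,322) and (268,350) are on the nose half. Now to the first view.

```bash
python3 -m inch '[{"x":-1.99,"y":-1.24,"z":-0.4,"ax":-0.003,"ay":0.038,"az":-0.148},{"x":-1.99,"y":-1.24,"z":-0.4,"ax":-0.003,"ay":0.038,"az":-0.148},{"x":-1.99,"y":-1.24,"z":-0.4,"ax":-0.003,"ay":0.038,"az":-0.148},{"x":-1.99,"y":-1.24,"z":-0.4,"ax":-0.003,"ay":0.038,"az":-0.148},{"x":-1.99,"y":-1.24,"z":-0.4,"ax":-0.003,"ay":0.038,"az":-0.148},{"x":-1.99,"y":-1.24,"z":-0.4,"ax":-0.003,"ay":0.038,"az":-0.148},{"x":-1.99,"y":-1.24,"z":-0.4,"ax":-0.003,"ay":0.038,"az":-0.148},{"x":-1.99,"y":-1.24,"z":-0.4,"ax":-0.003,"ay":0.038,"az":-0.148},{"x":-1.99,"y":-1.24,"z":-0.4,"ax":-0.003,"ay":0.038,"az":-0.148},{"x":-1.99,"y":-1.24,"z":-0.4,"ax":-0.003,"ay":0.038,"az":-0.148},{"x":-1.99,"y":-1.24,"z":-0.4,"ax":-0.003,"ay":0.038,"az":-0.148},{"x":-1.99,"y":-1.24,"z":-0.4,"ax":-0.003,"ay":0.038,"az":-0.148}]' 255 80
python3 - <<'E'
from plan import *
T0,s=cur();show(T0);print(np.round(s["qpos"],3),s["gripper_width"])
plan(T0,tool_from_pack(view(0),REL=-.447),2)
E
```

```text
clock: 5.35
tool_pos: [0.589, 0.0437, 0.2345]
eef_rot: [2.803, -0.219, -2.56]
contact_force: [0.3, -0.8, -3.7]
gripper_width: 0.0326
[0.589  0.0437 0.2345] [ 2.8028 -0.2192 -2.56  ]
[-0.146  0.304  1.586  0.112  1.638 -2.275] 0.03262534652010906
row {'x': -1.95, 'y': -1.19, 'z': -0.5, 'ax': 0.001, 'ay': 0.036, 'az': -0.143} N 2 |mm| 23.4 deg 8.45
path [[0.589, 0.044, 0.235], [0.612, 0.044, 0.231], [0.635, 0.047, 0.227]] end [0.635  0.0467 0.2275] err 0.14
```

```bash
python3 -m inch '[{"x":-1.95,"y":-1.2,"z":-0.5,"ax":0,"ay":0.037,"az":-0.144},{"x":-1.95,"y":-1.2,"z":-0.5,"ax":0,"ay":0.037,"az":-0.144},{"x":0,"y":0,"z":0,"ax":0,"ay":0,"az":0}]' 255 80
python3 - <<'E'
from plan import *
from bench import bot
T0,s=cur();show(T0);print(np.round(s["qpos"],3),s["gripper_width"])
plan(T0,tool_from_pack(view(0),REL=-.447),1)
for n in("scene","top","wrist"):
    c=bot.capture(n); c=wcam(c,s) if n=="wrist" else c; np.savez(n+"3.npz",**c)
    if n=="wrist": cv2.imwrite("pics/w3.png",c["img"][:,:,::-1])
    elif n=="scene": crop(c,200,190,130,130,4,"s3")
    else: crop(c,240,70,130,130,4,"t3")
E
```

```text
clock: 5.72
tool_pos: [0.6353, 0.0474, 0.2262]
eef_rot: [2.742, -0.185, -2.262]
contact_force: [-0.2, -0.4, -3.7]
gripper_width: 0.0323
[0.6353 0.0474 0.2262] [ 2.7418 -0.1855 -2.2621]
[-0.113  0.442  1.429  0.071  1.704 -2.531] 0.03233543875841634
row {'x': 0.08, 'y': 0.01, 'z': -0.11, 'ax': 0.002, 'ay': -0.001, 'az': -0.002} N 1 |mm| 1.4 deg 0.17
path [[0.635, 0.047, 0.226], [0.635, 0.047, 0.227]] end [0.6351 0.0467 0.2274] err 0.04
```

View pics/s3.png

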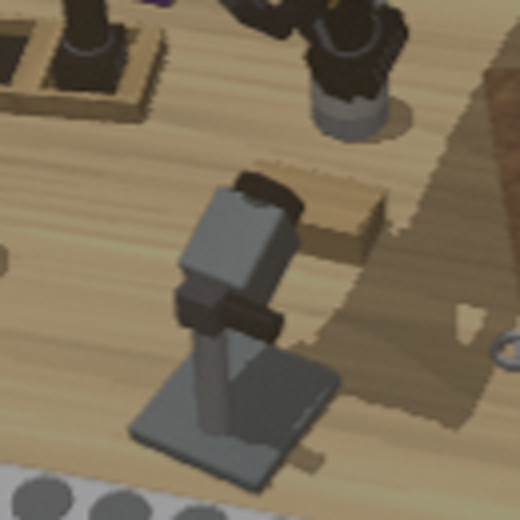

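View pics/t3.png

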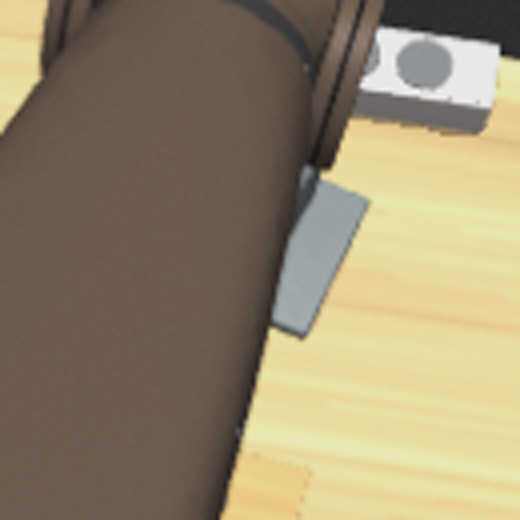

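View pics/w3.png

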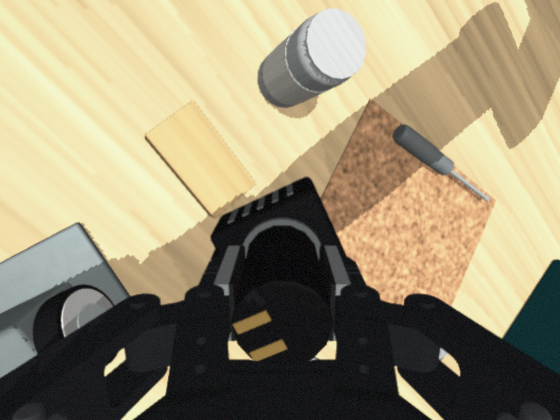

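Nose side is toward the lens (wrist: lens at (85,320), nose side of the pack facing it). I'll check this with the scene depth, pack pose relative to head.

```bash
cat > chk.py <<'E'
from fit import *
from plan import *
def chk(name,k,Texp,headscene=([.7615,.0092,.1352,-.2889])):
    s=load(name); Pe=Texp
    uv=proj(s,[Pe[:3,3]+Pe[:3,:3]@np.array([0,0,.045])])[0]
    X,C=cloud(s,int(uv[0]-45),max(0,int(uv[1]-45)),90,90)
    L=(X-Pe[:3,3])@Pe[:3,:3]; D=X[(abs(packsdf(L))<.012)&(C.max(1)<90)&(L[:,2]<.045)]
    R0=Pe[:3,:3]
    def f(p): return packsdf((D-p[:3])@(R0@Rn.from_rotvec(p[3:]).as_matrix()))
    r=least_squares(f,np.r_[Pe[:3,3],0,0,0],loss="soft_l1",f_scale=.002); p=r.x
    R=R0@Rn.from_rotvec(p[3:]).as_matrix()
    print("n",len(D),"rms",np.sqrt(np.mean(r.fun**2)).round(4),"shift mm",((p[:3]-Pe[:3,3])*1000).round(1),"rot deg",np.degrees(p[3:]).round(1))
    pts=[(-.036,0,.017),(0,-.024,.017),(.028,0,.017),(0,.024,.017),(0,0,0)]
    W=p[:3]+R@np.array(pts[k]); h=np.array(headscene)
    print("face in head frame (want -120,0,0)",(Rn.from_euler("ZY",[h[3],PIT]).inv().apply(W-h[:3])*1000).round(1), "world",W.round(4))
E
python3 - <<'E'
from chk import *
T0,s=cur()
tp=tool_from_pack(np.eye(4),REL=-.447)
chk("scene3",0,T0@np.linalg.inv(tp))
# head from wrist3
w=load("wrist3");X,C=cloud(w,0,220,150,150)
p=np.array([.759,.0105,.136,-.28])
for g in(.015,.008,.006,.006):
    L=Rn.from_euler("ZY",[p[3],.436]).inv().apply(X-p[:3]);d=headsdf(L);k=(abs(d)<g)&(L[:,0]>-.045)&(L[:,0]<.027);E=X[k]
    r=least_squares(lambda q:headsdf(Rn.from_euler("ZY",[q[3],.436]).inv().apply(E-q[:3])),p,loss="soft_l1",f_scale=.002);p=r.x
print("head wrist",p.round(4),len(E),np.sqrt(np.mean(r.fun**2)),"focus",(p[:3]+Rn.from_euler("ZY",[p[3],.436]).apply([-.12,0,0])).round(4))
E
```

```text
n 341 rms 0.0015 shift mm [ 1.4  1.3 -2. ] rot deg [ 0.7  1.  -0.6]
face in head frame (want -120,0,0) [-122.4    1.5   -0.6] world [0.6553 0.0424 0.1864]
head wrist [ 0.7613  0.0112  0.1326 -0.2732] 5448 0.0013633324850521654 focus [0.6566 0.0405 0.1833]
```

Measured: nose tip within 3 mm of focus. I'll hold, then turn.

```bash
python3 -m inch '[{"x":0,"y":0,"z":0,"ax":0,"ay":0,"az":0},{"x":0,"y":0,"z":0,"ax":0,"ay":0,"az":0},{"x":0,"y":0,"z":0,"ax":0,"ay":0,"az":0},{"x":0,"y":0,"z":0,"ax":0,"ay":0,"az":0},{"x":0,"y":0,"z":0,"ax":0,"ay":0,"az":0},{"x":0,"y":0,"z":0,"ax":0,"ay":0,"az":0}]'
python3 - <<'E'
from plan import *
T0,s=cur();show(T0)
V=[tool_from_pack(view(k),REL=-.447) for k in range(4)]
plan(T0,V[1],10)
for k in range(3): plan(V[k],V[k+1],10)
E
```

```text
clock: 6.62
tool_pos: [0.635, 0.047, 0.2296]
eef_rot: [2.745, -0.183, -2.263]
contact_force: [1.2, 0.4, -3.4]
gripper_width: 0.032
[0.635  0.047  0.2296] [ 2.7445 -0.1834 -2.263 ]
row {'x': -0.13, 'y': -0.06, 'z': 0.02, 'ax': 0.0, 'ay': 0.0, 'az': 0.157} N 10 |mm| 1.5 deg 9.0
path [[0.635, 0.047, 0.23], [0.637, 0.048, 0.228], [0.64, 0.048, 0.227], [0.642, 0.048, 0.225], [0.644, 0.046, 0.224], [0.645, 0.044, 0.222]] end [0.6454 0.0438 0.2223] err 0.23
row {'x': -0.12, 'y': -0.05, 'z': -0.0, 'ax': -0.0, 'ay': -0.0, 'az': 0.157} N 10 |mm| 1.3 deg 9.0
path [[0.635, 0.047, 0.227], [0.637, 0.048, 0.226], [0.64, 0.048, 0.225], [0.642, 0.047, 0.224], [0.644, 0.046, 0.223], [0.645, 0.044, 0.222]] end [0.6454 0.044  0.2224] err 0.39
row {'x': 0.02, 'y': -0.04, 'z': -0.0, 'ax': -0.0, 'ay': -0.0, 'az': 0.157} N 10 |mm| 0.4 deg 9.0
path [[0.646, 0.044, 0.222], [0.645, 0.043, 0.223], [0.644, 0.043, 0.223], [0.643, 0.044, 0.223], [0.643, 0.044, 0.224], [0.642, 0.045, 0.224]] end [0.6421 0.0449 0.224 ] err 0.19
row {'x': 0.04, 'y': 0.02, 'z': -0.0, 'ax': 0.0, 'ay': 0.0, 'az': 0.157} N 10 |mm| 0.4 deg 9.0
path [[0.642, 0.045, 0.224], [0.643, 0.045, 0.224], [0.644, 0.045, 0.223], [0.644, 0.045, 0.223], [0.645, 0.044, 0.223], [0.646, 0.044, 0.222]] end [0.6456 0.0435 0.2223] err 0.19
```

```bash
python3 -m inch '[{"x":-0.12,"y":-0.05,"z":0,"ax":0,"ay":0,"az":0.157},{"x":-0.12,"y":-0.05,"z":0,"ax":0,"ay":0,"az":0.157},{"x":-0.12,"y":-0.05,"z":0,"ax":0,"ay":0,"az":0.157},{"x":-0.12,"y":-0.05,"z":0,"ax":0,"ay":0,"az":0.157},{"x":-0.12,"y":-0.05,"z":0,"ax":0,"ay":0,"az":0.157},{"x":-0.12,"y":-0.05,"z":0,"ax":0,"ay":0,"az":0.157},{"x":-0.12,"y":-0.05,"z":0,"ax":0,"ay":0,"az":0.157},{"x":-0.12,"y":-0.05,"z":0,"ax":0,"ay":0,"az":0.157},{"x":-0.12,"y":-0.05,"z":0,"ax":0,"ay":0,"az":0.157},{"x":-0.12,"y":-0.05,"z":0,"ax":0,"ay":0,"az":0.157},{"x":0,"y":0,"z":0,"ax":0,"ay":0,"az":0},{"x":0,"y":0,"z":0,"ax":0,"ay":0,"az":0},{"x":0,"y":0,"z":0,"ax":0,"ay":0,"az":0},{"x":0,"y":0,"z":0,"ax":0,"ay":0,"az":0},{"x":0,"y":0,"z":0,"ax":0,"ay":0,"az":0},{"x":0,"y":0,"z":0,"ax":0,"ay":0,"az":0},{"x":0,"y":0,"z":0,"ax":0,"ay":0,"az":0}]'
python3 - <<'E'
from chk import *
from bench import bot
T0,s=cur();print(np.round(s["qpos"],3))
np.savez("scene4.npz",**bot.capture("scene"))
tp=tool_from_pack(np.eye(4),REL=-.447)
chk("scene4",1,T0@np.linalg.inv(tp))
plan(T0,tool_from_pack(view(2),REL=-.447),10)
E
```

```text
clock: 8.75
tool_pos: [0.6453, 0.0444, 0.2246]
eef_rot: [-2.943, -0.39, 2.374]
contact_force: [0.2, -0.2, -3.0]
gripper_width: 0.0325
[-0.115  0.463  1.403  0.071  1.706 -0.964]
n 309 rms 0.0017 shift mm [-0.2 -1.7  0.6] rot deg [ 0.7  1.4 -0.4]
face in head frame (want -120,0,0) [-123.6   -0.8    1.8] world [0.6546 0.0401 0.1891]
row {'x': 0.01, 'y': -0.03, 'z': 0.02, 'ax': 0.0, 'ay': -0.0, 'az': 0.157} N 10 |mm| 0.3 deg 9.0
path [[0.645, 0.044, 0.225], [0.645, 0.044, 0.224], [0.644, 0.044, 0.224], [0.643, 0.044, 0.224], [0.642, 0.045, 0.224], [0.642, 0.045, 0.224]] end [0.6419 0.045  0.224 ] err 0.38
```

```bash
python3 -m inch '[{"x":0.02,"y":-0.04,"z":0.01,"ax":0,"ay":0,"az":0.157},{"x":0.02,"y":-0.04,"z":0.01,"ax":0,"ay":0,"az":0.157},{"x":0.02,"y":-0.04,"z":0.01,"ax":0,"ay":0,"az":0.157},{"x":0.02,"y":-0.04,"z":0.01,"ax":0,"ay":0,"az":0.157},{"x":0.02,"y":-0.04,"z":0.01,"ax":0,"ay":0,"az":0.157},{"x":0.02,"y":-0.04,"z":0.01,"ax":0,"ay":0,"az":0.157},{"x":0.02,"y":-0.04,"z":0.01,"ax":0,"ay":0,"az":0.157},{"x":0.02,"y":-0.04,"z":0.01,"ax":0,"ay":0,"az":0.157},{"x":0.02,"y":-0.04,"z":0.01,"ax":0,"ay":0,"az":0.157},{"x":0.02,"y":-0.04,"z":0.01,"ax":0,"ay":0,"az":0.157},{"x":0,"y":0,"z":0,"ax":0,"ay":0,"az":0},{"x":0,"y":0,"z":0,"ax":0,"ay":0,"az":0},{"x":0,"y":0,"z":0,"ax":0,"ay":0,"az":0},{"x":0,"y":0,"z":0,"ax":0,"ay":0,"az":0},{"x":0,"y":0,"z":0,"ax":0,"ay":0,"az":0},{"x":0,"y":0,"z":0,"ax":0,"ay":0,"az":0},{"x":0,"y":0,"z":0,"ax":0,"ay":0,"az":0}]'
python3 - <<'E'
from chk import *
from bench import bot
T0,s=cur();print(np.round(s["qpos"],3))
np.savez("scene5.npz",**bot.capture("scene"))
tp=tool_from_pack(np.eye(4),REL=-.447)
chk("scene5",2,T0@np.linalg.inv(tp))
plan(T0,tool_from_pack(view(3),REL=-.447),10)
E
```

```text
clock: 10.92
tool_pos: [0.6414, 0.0456, 0.2255]
eef_rot: [-2.744, 0.183, 0.88]
contact_force: [0.7, -0.3, -3.6]
gripper_width: 0.0328
[-0.114  0.454  1.413  0.071  1.704  0.607]
n 309 rms 0.0016 shift mm [-2.6 -0.4  0.7] rot deg [ 0.7  1.4 -0.2]
face in head frame (want -120,0,0) [-125.9   -0.6   -0.5] world [0.6518 0.0412 0.1879]
row {'x': 0.05, 'y': 0.03, 'z': 0.01, 'ax': -0.0, 'ay': -0.0, 'az': 0.157} N 10 |mm| 0.6 deg 9.0
path [[0.641, 0.046, 0.225], [0.642, 0.046, 0.225], [0.643, 0.046, 0.224], [0.644, 0.045, 0.224], [0.645, 0.045, 0.223], [0.645, 0.044, 0.222]] end [0.6454 0.0438 0.2224] err 0.23
```

```bash
sed -i 's/FOC=np.array(\[.655,.041,.1865\])/FOC=np.array([.6570,.0405,.1855])/' plan.py; python3 - <<'E'
from chk import *
T0,s=cur();plan(T0,tool_from_pack(view(3),REL=-.447),10)
E
```

```text
row {'x': 0.08, 'y': 0.04, 'z': 0.01, 'ax': -0.0, 'ay': -0.0, 'az': 0.157} N 10 |mm| 0.9 deg 9.0
path [[0.641, 0.046, 0.225], [0.643, 0.046, 0.225], [0.644, 0.046, 0.224], [0.646, 0.046, 0.223], [0.647, 0.045, 0.222], [0.648, 0.043, 0.221]] end [0.6479 0.0434 0.2211] err 0.41
```

```bash
python3 -m inch '[{"x":0.08,"y":0.04,"z":0.01,"ax":0,"ay":0,"az":0.157},{"x":0.08,"y":0.04,"z":0.01,"ax":0,"ay":0,"az":0.157},{"x":0.08,"y":0.04,"z":0.01,"ax":0,"ay":0,"az":0.157},{"x":0.08,"y":0.04,"z":0.01,"ax":0,"ay":0,"az":0.157},{"x":0.08,"y":0.04,"z":0.01,"ax":0,"ay":0,"az":0.157},{"x":0.08,"y":0.04,"z":0.01,"ax":0,"ay":0,"az":0.157},{"x":0.08,"y":0.04,"z":0.01,"ax":0,"ay":0,"az":0.157},{"x":0.08,"y":0.04,"z":0.01,"ax":0,"ay":0,"az":0.157},{"x":0.08,"y":0.04,"z":0.01,"ax":0,"ay":0,"az":0.157},{"x":0.08,"y":0.04,"z":0.01,"ax":0,"ay":0,"az":0.157},{"x":0,"y":0,"z":0,"ax":0,"ay":0,"az":0},{"x":0,"y":0,"z":0,"ax":0,"ay":0,"az":0},{"x":0,"y":0,"z":0,"ax":0,"ay":0,"az":0},{"x":0,"y":0,"z":0,"ax":0,"ay":0,"az":0},{"x":0,"y":0,"z":0,"ax":0,"ay":0,"az":0},{"x":0,"y":0,"z":0,"ax":0,"ay":0,"az":0},{"x":0,"y":0,"z":0,"ax":0,"ay":0,"az":0}]'
python3 - <<'E'
from chk import *
from bench import bot
T0,s=cur();print(np.round(s["qpos"],3))
np.savez("scene6.npz",**bot.capture("scene"))
tp=tool_from_pack(np.eye(4),REL=-.447)
chk("scene6",3,T0@np.linalg.inv(tp))
# fit kinematics: spherical-wrist guess with lateral offset
def fk(q,p):
    h,a1,L1,L2,e,off,d=p
    R=Rn.from_euler("z",q[0])
    M=R*Rn.from_euler("y",q[1]); pos=R.apply([a1,off,h])+M.apply([0,0,L1])
    M=M*Rn.from_euler("y",q[2]); pos=pos+M.apply([e,0,L2]); M=M*Rn.from_euler("z",q[3])*Rn.from_euler("y",q[4]); pos=pos+M.apply([0,0,d])
    M=M*Rn.from_euler("z",q[5]); return pos,M
Q=[([1.103,.2872,1.5782,0,1.2786,-.15],[.2106,.6406,.2299]),([.306,-.051,1.963,0,1.229,.003],[.4558,.2497,.2222]),([.311,-.07,1.938,0,1.271,.003],[.4556,.2527,.2457]),
([-.146,.304,1.586,.112,1.638,-2.275],[.589,.0437,.2345]),([-.113,.442,1.429,.071,1.704,-2.531],[.6353,.0474,.2262]),([-.115,.463,1.403,.071,1.706,-.964],[.6453,.0444,.2246]),([-.114,.454,1.413,.071,1.704,.607],[.6414,.0456,.2255])]
r=least_squares(lambda p:np.concatenate([fk(q,p)[0]-x for q,x in Q]),[.3,0,.45,.4,0,.1,.25])
print(r.x.round(3),np.abs(r.fun).max())
print(np.round(fk(s["qpos"],r.x)[1].as_matrix().T@T0[:3,:3],2))
E
```

```text
clock: 13.1
tool_pos: [0.6479, 0.0434, 0.2211]
eef_rot: [2.944, 0.39, -0.766]
contact_force: [0.1, 0.4, -3.0]
gripper_width: 0.0323
[-0.116  0.471  1.398  0.07   1.702  2.175]
n 318 rms 0.0016 shift mm [-1.7  1.4  0.5] rot deg [0.5 1.  0.2]
face in head frame (want -120,0,0) [-121.9    1.2   -0.8] world [0.6556 0.0419 0.1861]
[ 0.245 -0.005  0.443  0.579  0.024  0.101  0.249] 0.00030962964629139417
[[ 0. -1.  0.]
 [ 1.  0. -0.]
 [ 0.  0.  1.]]
```

```bash
cat > kin.py <<'E'
from chk import *
KP=None
def fk(q,p):
    h,a1,L1,L2,e,off,d=p
    R=Rn.from_euler("z",q[0]);M=R*Rn.from_euler("y",q[1]); pos=R.apply([a1,off,h])+M.apply([0,0,L1])
    M=M*Rn.from_euler("y",q[2]); pos=pos+M.apply([e,0,L2]); M=M*Rn.from_euler("z",q[3])*Rn.from_euler("y",q[4]); pos=pos+M.apply([0,0,d])
    M=M*Rn.from_euler("z",q[5]); return pos,M.as_matrix()@np.array([[0,-1,0],[1,0,0],[0,0,1.]])
Q=[([1.103,.2872,1.5782,0,1.2786,-.15],[.2106,.6406,.2299]),([.306,-.051,1.963,0,1.229,.003],[.4558,.2497,.2222]),([.311,-.07,1.938,0,1.271,.003],[.4556,.2527,.2457]),
([-.146,.304,1.586,.112,1.638,-2.275],[.589,.0437,.2345]),([-.113,.442,1.429,.071,1.704,-2.531],[.6353,.0474,.2262]),([-.115,.463,1.403,.071,1.706,-.964],[.6453,.0444,.2246]),([-.114,.454,1.413,.071,1.704,.607],[.6414,.0456,.2255]),([-.116,.471,1.398,.07,1.702,2.175],[.6479,.0434,.2211])]
KP=least_squares(lambda p:np.concatenate([fk(q,p)[0]-x for q,x in Q]),[.3,0,.45,.4,0,.1,.25]).x
LO=np.array([-2.77,-.9,.21,-1.53,.24,-2.84]);HI=np.array([2.77,2.22,2.48,4.67,2.81,2.84])
def under(el,az=HY,FOC=FOC):
    # required: underside at FOC, tool z = direction (az, down by el)
    z=np.array([np.cos(az)*np.cos(el),np.sin(az)*np.cos(el),-np.sin(el)])
    return z, FOC-(G-.0187)*z
def ik(el,az,q0,roll_target=None):
    z,p=under(el,az)
    def f(q):
        pos,R=fk(q,KP); return np.r_[(pos-p)*10,(R[:,2]-z)*3,(q[5]-(q0[5] if roll_target is None else roll_target))*.001]
    r=least_squares(f,np.clip(q0,LO+.03,HI-.03),bounds=(LO+.02,HI-.02)); return r.x,np.linalg.norm(r.fun[:6])
E
python3 - <<'E'
from kin import *
print(KP.round(3))
q0=cur()[1]["qpos"]
for el in (25,15,5,0,35):
  for az in(HY,HY/2,0,-.5):
   for q5 in(2.17,0.6):
    b=min((ik(np.radians(el),az,np.r_[-.1,a,b,c,.5,q5]) for a in(-.5,.3) for b in(1.5,2.2) for c in(0,-1.2,1.5,3)),key=lambda t:t[1])
    print(el,az,q5,b[0].round(2),b[1].round(4))
E
```

```text
[ 0.245 -0.005  0.443  0.579  0.024  0.101  0.249]
25 -0.28 2.17 [ 0.03 -0.07  2.31  4.09  0.35  2.17] 0.0
25 -0.28 0.6 [ 0.03 -0.07  2.31  4.09  0.35  0.6 ] 0.0
25 -0.14 2.17 [-0.06 -0.1   2.35  3.46  0.26  2.17] 0.0384
25 -0.14 0.6 [-0.06 -0.1   2.35  3.46  0.26  0.6 ] 0.0384
25 0 2.17 [-0.16 -0.13  2.36  2.56  0.26  2.17] 0.0
25 0 0.6 [-0.16 -0.13  2.36  2.56  0.26  0.6 ] 0.0
25 -0.5 2.17 [0.16 0.02 2.22 4.51 0.6  2.17] 0.0
25 -0.5 0.6 [0.16 0.02 2.22 4.51 0.6  0.6 ] 0.0
15 -0.28 2.17 [0.05 0.   2.35 3.73 0.59 2.17] 0.0
15 -0.28 0.6 [0.05 0.   2.35 3.73 0.59 0.6 ] 0.0
15 -0.14 2.17 [-0.06 -0.04  2.39  3.3   0.53  2.17] 0.0
15 -0.14 0.6 [-0.06 -0.04  2.39  3.3   0.53  0.6 ] 0.0
15 0 2.17 [-0.16 -0.06  2.42  2.83  0.54  2.17] 0.0
15 0 0.6 [-0.16 -0.06  2.42  2.83  0.54  0.6 ] 0.0
15 -0.5 2.17 [0.18 0.1  2.25 4.2  0.77 2.17] 0.0
15 -0.5 0.6 [0.18 0.1  2.25 4.2  0.77 0.6 ] 0.0
5 -0.28 2.17 [0.05 0.12 2.37 3.58 0.87 2.17] 0.0
5 -0.28 0.6 [0.05 0.12 2.37 3.58 0.87 0.6 ] 0.0
5 -0.14 2.17 [-0.05  0.08  2.41  3.26  0.84  2.17] 0.0
5 -0.14 0.6 [-0.05  0.08  2.41  3.26  0.84  0.6 ] 0.0
5 0 2
[... 344 characters left out ...]
 -0.14 0.6 [-0.05  0.16  2.41  3.25  0.99  0.6 ] 0.0
0 0 2.17 [-0.17  0.14  2.43  2.94  1.    2.17] 0.0
0 0 0.6 [-0.17  0.14  2.43  2.94  1.    0.6 ] 0.0
0 -0.5 2.17 [0.2  0.27 2.26 3.94 1.11 2.17] 0.0
0 -0.5 0.6 [0.2  0.27 2.26 3.94 1.11 0.6 ] 0.0
35 -0.28 2.17 [ 0.02 -0.1   2.23 -1.32  0.26  2.17] 0.0226
35 -0.28 0.6 [ 0.02 -0.1   2.23 -1.32  0.26  0.6 ] 0.0226
35 -0.14 2.17 [ 0.01 -0.12  2.22 -0.98  0.26  2.17] 0.3486
35 -0.14 0.6 [ 0.01 -0.12  2.22 -0.98  0.26  0.6 ] 0.3486
35 0 2.17 [-0.21 -0.17  2.28  1.16  0.26  2.17] 0.2382
35 0 0.6 [-0.21 -0.17  2.28  1.16  0.26  0.6 ] 0.2382
35 -0.5 2.17 [ 0.12 -0.02  2.16 -1.32  0.51  2.17] 0.0
35 -0.5 0.6 [ 0.12 -0.02  2.16 -1.32  0.51  0.6 ] 0.0
```

```bash
python3 - <<'E'
from kin import *
z0,_=under(PIT,HY)
out=[]
for el in range(10,46,5):
  for az in np.arange(-.75,.4,.1):
    z,_=under(np.radians(el),az);e=np.degrees(np.arccos(min(1,z@z0)))
    if e>20: continue
    for c in(-1.2,1,2):
      q,r=ik(np.radians(el),az,np.r_[-.1,-.1,2.2,c,.5,1.5])
      if r<1e-3 and q[4]>.32: out.append((round(e,1),el,round(az,2),q.round(2)))
for o in sorted(out,key=lambda o:o[0]): 
    if o[3][3]<2.7: print(*o)
E
```

```text
10.6 35 -0.35 [ 0.05 -0.07  2.22 -1.34  0.34  1.5 ]
10.6 35 -0.35 [ 0.05 -0.07  2.22 -1.34  0.34  1.5 ]
13.1 35 -0.45 [ 0.1  -0.04  2.18 -1.33  0.46  1.5 ]
13.1 35 -0.45 [ 0.1  -0.04  2.18 -1.33  0.46  1.5 ]
15.4 40 -0.35 [ 0.04 -0.08  2.17 -0.97  0.36  1.5 ]
15.4 40 -0.35 [ 0.04 -0.08  2.17 -0.97  0.36  1.5 ]
15.4 40 -0.35 [ 0.04 -0.08  2.17 -0.97  0.36  1.5 ]
16.7 35 -0.55 [ 0.14  0.    2.14 -1.31  0.57  1.5 ]
16.7 35 -0.55 [ 0.14  0.    2.14 -1.31  0.57  1.5 ]
17.1 40 -0.45 [ 0.08 -0.04  2.14 -1.05  0.46  1.5 ]
17.1 40 -0.45 [ 0.08 -0.04  2.14 -1.05  0.46  1.5 ]
17.1 40 -0.45 [ 0.08 -0.04  2.14 -1.05  0.46  1.5 ]
18.2 20 0.05 [-0.2  -0.1   2.4   2.55  0.43  1.5 ]
18.2 20 0.05 [-0.2  -0.1   2.4   2.55  0.43  1.5 ]
19.4 30 -0.65 [ 0.2   0.07  2.12 -1.45  0.71  1.5 ]
19.4 30 -0.65 [ 0.2   0.07  2.12 -1.45  0.71  1.5 ]
19.8 40 -0.55 [ 0.12 -0.    2.1  -1.09  0.57  1.5 ]
19.8 40 -0.55 [ 0.12 -0.    2.1  -1.09  0.57  1.5 ]
19.8 40 -0.55 [ 0.12 -0.    2.1  -1.09  0.57  1.5 ]
```

```bash
cat > tip.py <<'E'
from kin import *
def clear(M):  # min dist of pack + gripper sample points to head, and min z
    P=M@np.linalg.inv(tool_from_pack(np.eye(4),REL=-.447))
    g=np.array([(x,y,z) for x in(-.036,-.028,0,.028) for y in(-.024,0,.024) for z in(0,.017,.034)]+[(r*np.cos(a),r*np.sin(a),z) for r in(.017,.06) for a in np.arange(0,6.3,.5) for z in(.06,.09,.15)])
    W=g@P[:3,:3].T+P[:3,3]
    L=Rn.from_euler("ZY",[HY,PIT]).inv().apply(W-np.array([.7600,.0108,.135]))
    return headsdf(L).min(),W[:,2].min()
def joints(qa,qb,N,ease=True):
    for k in range(N+1):
        u=k/N; yield qa+(qb-qa)*u
def rows(qs,T0):
    M=T0.copy();out=[]
    for q in qs:
        p,R=fk(q,KP);D=np.linalg.inv(M)@T(p,R);cm=np.round(D[:3,3]*100,2);rv=np.round(Rn.from_matrix(D[:3,:3]).as_rotvec(),3)
        out.append(dict(zip(["x","y","z","ax","ay","az"],[*cm.tolist(),*rv.tolist()])));M=M@T(cm/100,Rn.from_rotvec(rv).as_matrix())
        print(str(out[-1]).replace("'",'"').replace(" ",""),"deg",np.degrees(np.linalg.norm(rv)).round(1),"p",M[:3,3].round(3),"clr",np.round(clear(M),3))
    return M
E
python3 - <<'E'
from tip import *
T0,s=cur();qa=np.array(s["qpos"]);print(fk(qa,KP)[0]-s["tool_pos"])
qb,r=ik(np.radians(36),-.42,np.r_[.08,-.05,2.19,-1.27,.42,1.7]);print(qb.round(3),r)
M=rows(list(joints(qa,qb,14))[1:],T0);show(M)
z0=under(PIT,HY)[0];print("angle",np.degrees(np.arccos(M[:3,2]@z0)), "underside",(M[:3,3]+(G-.0187)*M[:3,2]).round(4))
E
```

```text
[4.06869169e-05 9.60796021e-06 6.98704623e-05]
[ 0.083 -0.05   2.184 -1.275  0.42   1.7  ] 4.271510824951789e-10
{"x":0.97,"y":1.21,"z":0.99,"ax":-0.044,"ay":0.116,"az":-0.038} deg 7.4 p [0.643 0.029 0.211] clr [0.044 0.158]
{"x":0.84,"y":1.2,"z":0.83,"ax":-0.047,"ay":0.116,"az":-0.05} deg 7.7 p [0.639 0.015 0.203] clr [0.044 0.148]
{"x":0.68,"y":1.14,"z":0.66,"ax":-0.048,"ay":0.114,"az":-0.06} deg 7.9 p [0.637 0.001 0.198] clr [0.046 0.142]
{"x":0.56,"y":1.04,"z":0.48,"ax":-0.05,"ay":0.113,"az":-0.07} deg 8.1 p [ 0.635 -0.012  0.196] clr [0.047 0.139]
{"x":0.45,"y":0.88,"z":0.28,"ax":-0.048,"ay":0.111,"az":-0.08} deg 8.3 p [ 0.636 -0.022  0.196] clr [0.05  0.139]
{"x":0.35,"y":0.67,"z":0.08,"ax":-0.047,"ay":0.109,"az":-0.09} deg 8.5 p [ 0.637 -0.029  0.198] clr [0.053 0.14 ]
{"x":0.3,"y":0.43,"z":-0.12,"ax":-0.045,"ay":0.107,"az":-0.098} deg 8.7 p [ 0.639 -0.033  0.202] clr [0.057 0.143]
{"x":0.27,"y":0.16,"z":-0.33,"ax":-0.042,"ay":0.105,"az":-0.107} deg 8.9 p [ 0.641 -0.033  0.206] clr [0.06  0.147]
{"x":0.3,"y":-0.16,"z":-0.54,"ax":-0.038,"ay":0.103,"az":-0.113} deg 9.0 p [ 0.642 -0.028  0.21 ] clr [0.057 0.151]
{"x":0.37,"y":-0.49,"z":-0.74,"ax":-0.034,"ay":0.102,"az":-0.12} deg 9.2 p [ 0.643 -0.02   0.214] clr [0.053 0.155]
{"x":0.5,"y":-0.83,"z":-0.93,"ax":-0.029,"ay":0.1,"az":-0.125} deg 9.3 p [ 0.642 -0.006  0.216] clr [0.048 0.157]
{"x":0.68,"y":-1.17,"z":-1.11,"ax":-0.024,"ay":0.1,"az":-0.13} deg 9.5 p [0.639 0.011 0.217] clr [0.049 0.157]
{"x":0.91,"y":-1.51,"z":-1.27,"ax":-0.018,"ay":0.1,"az":-0.133} deg 9.6 p [0.633 0.032 0.216] clr [0.056 0.156]
{"x":1.21,"y":-1.83,"z":-1.39,"ax":-0.012,"ay":0.099,"az":-0.136} deg 9.7 p [0.624 0.055 0.212] clr [0.072 0.152]
[0.6235 0.0555 0.2121] [ 2.2041 -0.1123  1.0685]
angle 12.998639048966343 underside [0.657  0.0405 0.1855]
```

```bash
python3 -m inch '[{"x":0.97,"y":1.21,"z":0.99,"ax":-0.044,"ay":0.116,"az":-0.038},{"x":0.84,"y":1.2,"z":0.83,"ax":-0.047,"ay":0.116,"az":-0.05},{"x":0.68,"y":1.14,"z":0.66,"ax":-0.048,"ay":0.114,"az":-0.06},{"x":0.56,"y":1.04,"z":0.48,"ax":-0.05,"ay":0.113,"az":-0.07},{"x":0.45,"y":0.88,"z":0.28,"ax":-0.048,"ay":0.111,"az":-0.08},{"x":0.35,"y":0.67,"z":0.08,"ax":-0.047,"ay":0.109,"az":-0.09},{"x":0.3,"y":0.43,"z":-0.12,"ax":-0.045,"ay":0.107,"az":-0.098}]'
python3 - <<'E'
from tip import *
T0,s=cur();qa=np.array(s["qpos"]);print(qa.round(3),fk(qa,KP)[0]-s["tool_pos"])
qb,r=ik(np.radians(36),-.42,np.r_[.08,-.05,2.19,-1.27,.42,1.7]);print(qb.round(3))
M=rows(list(joints(qa,qb,7))[1:],T0);show(M)
E
```

```text
clock: 14.02
tool_pos: [0.6382, -0.0329, 0.2015]
eef_rot: [2.63, -0.187, -0.052]
contact_force: [0.3, -0.4, -3.2]
gripper_width: 0.0326
[-0.016  0.208  1.795 -0.604  1.058  1.938] [-0.00076119  0.00011606 -0.00057127]
[ 0.083 -0.05   2.184 -1.275  0.42   1.7  ]
{"x":0.21,"y":0.12,"z":-0.3,"ax":-0.042,"ay":0.105,"az":-0.106} deg 8.9 p [ 0.64  -0.033  0.205] clr [0.061 0.147]
{"x":0.31,"y":-0.15,"z":-0.54,"ax":-0.038,"ay":0.103,"az":-0.113} deg 9.0 p [ 0.641 -0.028  0.209] clr [0.058 0.151]
{"x":0.39,"y":-0.48,"z":-0.74,"ax":-0.033,"ay":0.101,"az":-0.12} deg 9.2 p [ 0.642 -0.019  0.213] clr [0.053 0.154]
{"x":0.51,"y":-0.82,"z":-0.93,"ax":-0.029,"ay":0.101,"az":-0.125} deg 9.4 p [ 0.642 -0.006  0.216] clr [0.049 0.156]
{"x":0.7,"y":-1.15,"z":-1.1,"ax":-0.024,"ay":0.099,"az":-0.129} deg 9.4 p [0.639 0.011 0.217] clr [0.049 0.157]
{"x":0.93,"y":-1.49,"z":-1.26,"ax":-0.018,"ay":0.099,"az":-0.133} deg 9.6 p [0.633 0.032 0.216] clr [0.056 0.156]
{"x":1.22,"y":-1.8,"z":-1.38,"ax":-0.013,"ay":0.099,"az":-0.136} deg 9.7 p [0.624 0.055 0.212] clr [0.072 0.152]
[0.6236 0.0555 0.2122] [ 2.2036 -0.112   1.0684]
```

Tracking exactly as modelled, so I'll finish the tip.

```bash
python3 -m inch '[{"x":0.25,"y":0.15,"z":-0.32,"ax":-0.042,"ay":0.105,"az":-0.107},{"x":0.3,"y":-0.16,"z":-0.54,"ax":-0.038,"ay":0.103,"az":-0.113},{"x":0.38,"y":-0.49,"z":-0.74,"ax":-0.033,"ay":0.102,"az":-0.12},{"x":0.5,"y":-0.82,"z":-0.93,"ax":-0.029,"ay":0.1,"az":-0.125},{"x":0.69,"y":-1.16,"z":-1.1,"ax":-0.024,"ay":0.1,"az":-0.13},{"x":0.92,"y":-1.5,"z":-1.26,"ax":-0.018,"ay":0.099,"az":-0.133},{"x":1.21,"y":-1.82,"z":-1.39,"ax":-0.012,"ay":0.099,"az":-0.136},{"x":0,"y":0,"z":0,"ax":0,"ay":0,"az":0},{"x":0,"y":0,"z":0,"ax":0,"ay":0,"az":0}]'
python3 - <<'E'
from tip import *
from bench import bot
T0,s=cur();qa=np.array(s["qpos"]);print(qa.round(3))
z0=under(PIT,HY)[0];print("angle",np.degrees(np.arccos(T0[:3,2]@z0)), "underside",(T0[:3,3]+(G-.0187)*T0[:3,2]).round(4))
c=bot.capture("scene");np.savez("scene7.npz",**c);crop(c,200,130,170,170,3.5,"s7")
chk("scene7",4,T0@np.linalg.inv(tool_from_pack(np.eye(4),REL=-.447)))
E
```

```text
clock: 15.15
tool_pos: [0.6241, 0.0548, 0.2129]
eef_rot: [2.205, -0.113, 1.065]
contact_force: [-0.2, 0.2, -3.5]
gripper_width: 0.0324
[ 0.082 -0.052  2.186 -1.274  0.421  1.702]
angle 13.093783494489658 underside [0.6575 0.0398 0.1862]
n 359 rms 0.0021 shift mm [-1.1 -1.3  0.3] rot deg [ 0.4 -0.  -1.1]
face in head frame (want -120,0,0) [-120.5   -1.9    0.4] world [0.6564 0.0385 0.1865]
```

View pics/s7.png

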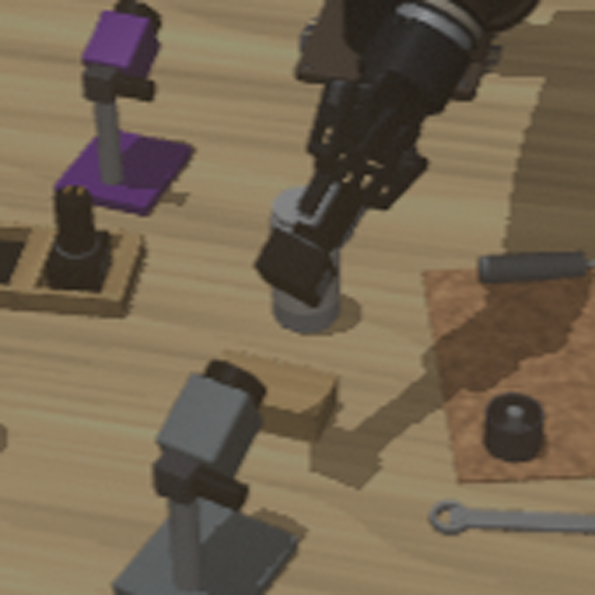

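The underside is at the focus, facing the lens (pack foot at (295,265) in the crop, head at (210,410)). Next, hold and plan the placing.

```bash
python3 -m inch '[{"x":0,"y":0,"z":0,"ax":0,"ay":0,"az":0},{"x":0,"y":0,"z":0,"ax":0,"ay":0,"az":0},{"x":0,"y":0,"z":0,"ax":0,"ay":0,"az":0},{"x":0,"y":0,"z":0,"ax":0,"ay":0,"az":0},{"x":0,"y":0,"z":0,"ax":0,"ay":0,"az":0},{"x":0,"y":0,"z":0,"ax":0,"ay":0,"az":0}]'
cat >> tip.py <<'E'
def ikpose(M,q0):
    def f(q):
        p,R=fk(q,KP); return np.r_[(p-M[:3,3])*10,Rn.from_matrix(R.T@M[:3,:3]).as_rotvec()*3]
    r=least_squares(f,np.clip(q0,LO+.02,HI-.02),bounds=(LO+.01,HI-.01));return r.x,np.linalg.norm(r.fun)
E
python3 - <<'E'
from tip import *
T0,s=cur();qa=np.array(s["qpos"])
H=down([.472,-.2905,.25],.092-.447);qb,r=ikpose(H,[-.735,-.05,1.9,0,1.25,-.38]);print(qb.round(3),r)
M=rows(list(joints(qa,qb,20))[1:],T0);show(M);show(H)
E
```

```text
clock: 15.95
tool_pos: [0.6238, 0.0553, 0.2122]
eef_rot: [2.205, -0.112, 1.068]
contact_force: [1.0, 0.8, -3.1]
gripper_width: 0.0329
[-0.735  0.006  1.856  0.     1.28  -0.38 ] 4.0208712008660534e-10
{"x":-2.85,"y":1.32,"z":0.89,"ax":0.009,"ay":-0.072,"az":-0.017} deg 4.3 p [0.623 0.023 0.214] clr [0.062 0.153]
{"x":-2.73,"y":1.24,"z":0.96,"ax":0.018,"ay":-0.07,"az":-0.016} deg 4.2 p [ 0.622 -0.009  0.217] clr [0.06  0.155]
{"x":-2.7,"y":1.01,"z":0.97,"ax":0.027,"ay":-0.066,"az":-0.017} deg 4.2 p [ 0.618 -0.039  0.219] clr [0.074 0.157]
{"x":-2.63,"y":0.78,"z":0.96,"ax":0.036,"ay":-0.06,"az":-0.018} deg 4.1 p [ 0.612 -0.067  0.22 ] clr [0.096 0.158]
{"x":-2.54,"y":0.59,"z":0.95,"ax":0.043,"ay":-0.054,"az":-0.018} deg 4.1 p [ 0.605 -0.094  0.221] clr [0.114 0.159]
{"x":-2.44,"y":0.4,"z":0.92,"ax":0.049,"ay":-0.047,"az":-0.018} deg 4.0 p [ 0.596 -0.119  0.221] clr [0.13  0.159]
{"x":-2.31,"y":0.25,"z":0.88,"ax":0.055,"ay":-0.039,"az":-0.019} deg 4.0 p [ 0.587 -0.142  0.221] clr [0.148 0.16 ]
{"x":-2.18,"y":0.11,"z":0.82,"ax":0.06,"ay":-0.029,"az":-0.02} deg 4.0 p [ 0.576 -0.163  0.221
[... 822 characters left out ...]
4]
{"x":-1.13,"y":-0.27,"z":-0.02,"ax":0.045,"ay":0.047,"az":-0.032} deg 4.2 p [ 0.495 -0.265  0.229] clr [0.294 0.179]
{"x":-1.03,"y":-0.26,"z":-0.17,"ax":0.038,"ay":0.053,"az":-0.034} deg 4.2 p [ 0.488 -0.272  0.233] clr [0.306 0.183]
{"x":-0.92,"y":-0.24,"z":-0.32,"ax":0.028,"ay":0.059,"az":-0.037} deg 4.3 p [ 0.482 -0.279  0.237] clr [0.317 0.189]
{"x":-0.84,"y":-0.22,"z":-0.49,"ax":0.02,"ay":0.063,"az":-0.04} deg 4.4 p [ 0.477 -0.285  0.243] clr [0.329 0.196]
{"x":-0.75,"y":-0.19,"z":-0.64,"ax":0.01,"ay":0.067,"az":-0.043} deg 4.6 p [ 0.472 -0.29   0.25 ] clr [0.34  0.205]
[ 0.472  -0.2905  0.25  ] [-3.1411e+00 -3.0000e-04  1.2160e+00]
[ 0.472  -0.2905  0.25  ] [-3.1416  0.      1.2158]
```

```bash
python3 -m inch '[{"x":-2.85,"y":1.32,"z":0.89,"ax":0.009,"ay":-0.072,"az":-0.017},{"x":-2.73,"y":1.24,"z":0.96,"ax":0.018,"ay":-0.07,"az":-0.016},{"x":-2.7,"y":1.01,"z":0.97,"ax":0.027,"ay":-0.066,"az":-0.017},{"x":-2.63,"y":0.78,"z":0.96,"ax":0.036,"ay":-0.06,"az":-0.018},{"x":-2.54,"y":0.59,"z":0.95,"ax":0.043,"ay":-0.054,"az":-0.018},{"x":-2.44,"y":0.4,"z":0.92,"ax":0.049,"ay":-0.047,"az":-0.018},{"x":-2.31,"y":0.25,"z":0.88,"ax":0.055,"ay":-0.039,"az":-0.019},{"x":-2.18,"y":0.11,"z":0.82,"ax":0.06,"ay":-0.029,"az":-0.02},{"x":-2.05,"y":0,"z":0.76,"ax":0.062,"ay":-0.021,"az":-0.02},{"x":-1.9,"y":-0.09,"z":0.68,"ax":0.064,"ay":-0.01,"az":-0.022},{"x":-1.76,"y":-0.15,"z":0.59,"ax":0.065,"ay":0,"az":-0.023},{"x":-1.63,"y":-0.21,"z":0.49,"ax":0.063,"ay":0.01,"az":-0.024},{"x":-1.49,"y":-0.25,"z":0.37,"ax":0.061,"ay":0.02,"az":-0.026},{"x":-1.36,"y":-0.26,"z":0.25,"ax":0.057,"ay":0.029,"az":-0.027},{"x":-1.25,"y":-0.27,"z":0.12,"ax":0.051,"ay":0.038,"az":-0.03},{"x":-1.13,"y":-0.27,"z":-0.02,"ax":0.045,"ay":0.047,"az":-0.032},{"x":-1.03,"y":-0.26,"z":-0.17,"ax":0.038,"ay":0.053,"az":-0.034},{"x":-0.92,"y":-0.24,"z":-0.32,"ax":0.028,"ay":0.059,"az":-0.037},{"x":-0.84,"y":-0.22,"z":-0.49,"ax":0.02,"ay":0.063,"az":-0.04},{"x":-0.75,"y":-0.19,"z":-0.64,"ax":0.01,"ay":0.067,"az":-0.043}]'
python3 -m inch '[{"x":0,"y":0,"z":0,"ax":0,"ay":0,"az":0},{"x":0,"y":0,"z":0,"ax":0,"ay":0,"az":0}]'
python3 - <<'E'
from tip import *
from bench import bot
T0,s=cur();print(np.round(s["qpos"],3))
for n in("scene","wrist"):
    c=bot.capture(n)
    if n=="wrist": c=wcam(c,s);cv2.imwrite("pics/w8.png",c["img"][:,:,::-1])
    else: crop(c,130,120,150,120,5,"s8")
    np.savez(n+"8.npz",**c)
chk("scene8",4,T0@np.linalg.inv(tool_from_pack(np.eye(4),REL=-.447)))
w=load("wrist8");X,C=cloud(w,0,0,560,200)
def racksdf(P):
    d=box(P,(0,0,.011),(.05,.136,.011))
    for k in(-1,0,1): d=np.maximum(d,-box(P,(0,.086*k,.055),(.042,.031,.05)))
    return d
D=X[(C.max(1)>110)&(X[:,2]>.012)&(X[:,2]<.03)]
p=np.array([.472,-.29,0,.092])
for g in(.02,.01,.006):
    E=D[abs(racksdf(Rn.from_euler("z",p[3]).inv().apply(D-p[:3])))<g]
    r=least_squares(lambda p:racksdf(Rn.from_euler("z",p[3]).inv().apply(E-p[:3])),p,loss="soft_l1",f_scale=.002);p=r.x
print("rack wrist",p.round(4),len(E),np.sqrt(np.mean(r.fun**2)))
E
```

```text
clock: 18.45
tool_pos: [0.4718, -0.2909, 0.2504]
eef_rot: [-3.141, -0.001, 1.218]
contact_force: [0.6, -0.2, -3.4]
gripper_width: 0.0324
clock: 18.7
tool_pos: [0.472, -0.2902, 0.2497]
eef_rot: [-3.141, 0.001, 1.215]
contact_force: [-1.0, 1.1, -2.7]
gripper_width: 0.0325
[-7.340e-01  6.000e-03  1.857e+00 -1.000e-03  1.280e+00 -3.780e-01]
n 296 rms 0.0021 shift mm [-2.  -0.5  0. ] rot deg [ 1.   0.7 -1. ]
face in head frame (want -120,0,0) [-205.1 -370.6  -19.3] world [ 0.4699 -0.2907  0.2044]
rack wrist [ 0.473  -0.2902 -0.0005  0.0971] 6606 0.0007435841504841604
```

View pics/w8.png

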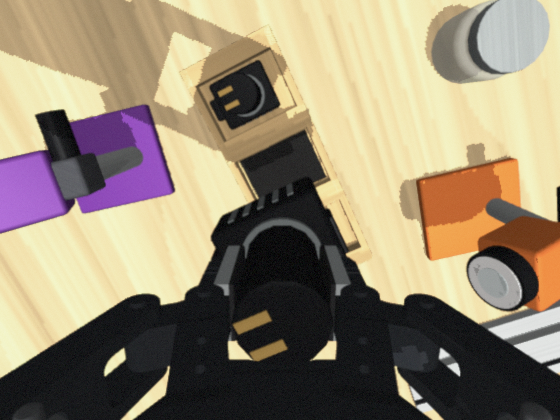

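View pics/s8.png

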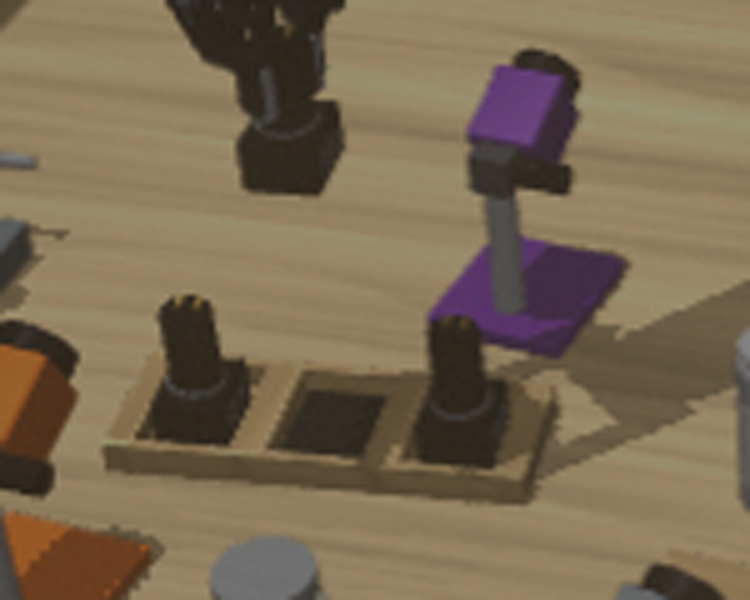

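Pack is upright over the free bay, between the rack packs at (190,370) and (455,390) in the crop. The wrist fit puts the rack at (0.473,-0.290), which agrees. Descending.

```bash
python3 -m inch '[{"x":0.07,"y":0.19,"z":2.5,"ax":0,"ay":0,"az":0},{"x":0,"y":0,"z":4,"ax":0,"ay":0,"az":0},{"x":0,"y":0,"z":4,"ax":0,"ay":0,"az":0},{"x":0,"y":0,"z":3.5,"ax":0,"ay":0,"az":0},{"x":0,"y":0,"z":2.5,"ax":0,"ay":0,"az":0},{"x":0,"y":0,"z":1.5,"ax":0,"ay":0,"az":0},{"x":0,"y":0,"z":0.7,"ax":0,"ay":0,"az":0},{"x":0,"y":0,"z":0.3,"ax":0,"ay":0,"az":0},{"x":0,"y":0,"z":0,"ax":0,"ay":0,"az":0}]'
python3 - <<'E'
from tip import *
from bench import bot
T0,s=cur();show(T0);print(s["contact_force"])
c=bot.capture("scene");crop(c,130,150,120,80,6,"s9");np.savez("scene9.npz",**c)
E
```

```text
clock: 19.92
tool_pos: [0.4745, -0.2909, 0.0608]
eef_rot: [3.141, 0.0, 1.216]
contact_force: [0.2, -0.4, -2.5]
gripper_width: 0.0327
[ 0.4745 -0.2909  0.0608] [3.1407e+00 4.0000e-04 1.2160e+00]
[ 0.24647629 -0.38404306 -2.5027695 ]
```

View pics/s9.png

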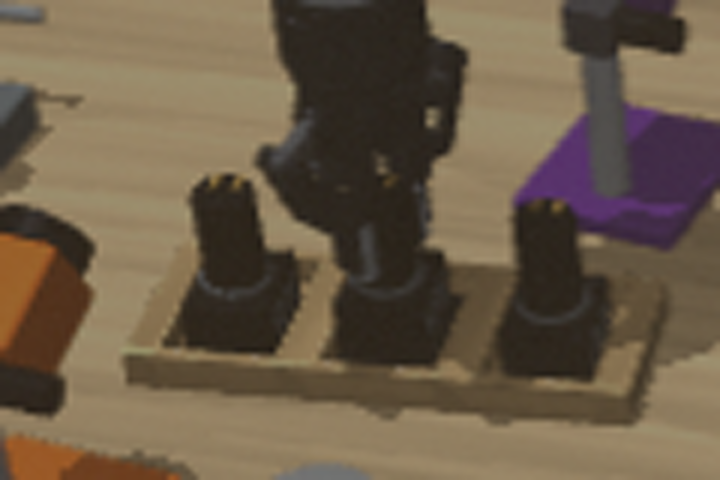

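The pack is in the bay at (390,310), between its neighbours. Lowering slowly until contact.

```bash
python3 -m inch '[{"x":0,"y":0,"z":0.15,"ax":0,"ay":0,"az":0},{"x":0,"y":0,"z":0.15,"ax":0,"ay":0,"az":0},{"x":0,"y":0,"z":0.1,"ax":0,"ay":0,"az":0},{"x":0,"y":0,"z":0.1,"ax":0,"ay":0,"az":0},{"x":0,"y":0,"z":0.1,"ax":0,"ay":0,"az":0},{"x":0,"y":0,"z":0,"ax":0,"ay":0,"az":0}]'
python3 -m inch '[{"x":0,"y":0,"z":0.1,"ax":0,"ay":0,"az":0},{"x":0,"y":0,"z":0,"ax":0,"ay":0,"az":0}]'
```

```text
clock: 20.72
tool_pos: [0.4739, -0.2904, 0.0539]
eef_rot: [-3.141, -0.0, 1.216]
contact_force: [-0.3, 0.3, -2.8]
gripper_width: 0.0325
clock: 20.98
tool_pos: [0.4741, -0.2906, 0.0535]
eef_rot: [-3.141, -0.0, 1.216]
contact_force: [-1.7, 1.1, -0.4]
gripper_width: 0.0325
```

```bash
python3 -m inch '[{"x":0,"y":0,"z":0.06,"ax":0,"ay":0,"az":0},{"x":0,"y":0,"z":0,"ax":0,"ay":0,"az":0}]'
```

```text
clock: 21.22
tool_pos: [0.4741, -0.2906, 0.0534]
eef_rot: [-3.141, -0.0, 1.216]
contact_force: [-3.6, 2.3, 6.1]
gripper_width: 0.0327
```

```bash
python3 -m inch '[{"x":0,"y":0,"z":0,"ax":0,"ay":0,"az":0},{"x":0,"y":0,"z":0,"ax":0,"ay":0,"az":0},{"x":0,"y":0,"z":0,"ax":0,"ay":0,"az":0},{"x":0,"y":0,"z":0,"ax":0,"ay":0,"az":0}]' 70 20
python3 - <<'E'
from bench import bot
from h import *
c=bot.capture("wrist");cv2.imwrite("pics/w10.png",c["img"][:,:,::-1])
E
```

```text
clock: 21.72
tool_pos: [0.474, -0.2905, 0.0523]
eef_rot: [-3.141, -0.0, 1.216]
contact_force: [0.0, -0.1, -0.4]
gripper_width: 0.0618
```

View pics/w10.png

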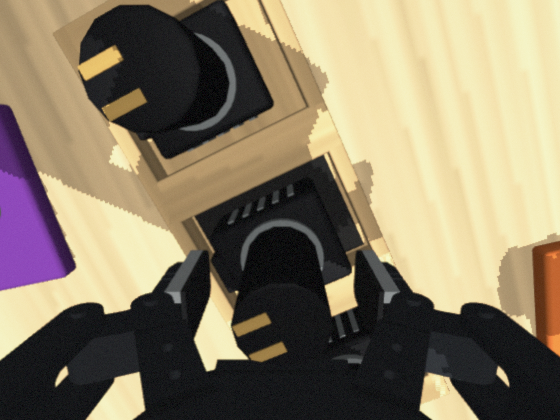

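The fingers at (190,280) and (375,280) are clear of the neck, and the pack is standing in its bay. Retreating straight up.

```bash
python3 -m inch '[{"x":0,"y":0,"z":-1,"ax":0,"ay":0,"az":0},{"x":0,"y":0,"z":-2,"ax":0,"ay":0,"az":0},{"x":0,"y":0,"z":-3,"ax":0,"ay":0,"az":0},{"x":0,"y":0,"z":-4,"ax":0,"ay":0,"az":0},{"x":0,"y":0,"z":-4,"ax":0,"ay":0,"az":0},{"x":0,"y":0,"z":-4,"ax":0,"ay":0,"az":0},{"x":0,"y":0,"z":-2,"ax":0,"ay":0,"az":0},{"x":0,"y":0,"z":0,"ax":0,"ay":0,"az":0},{"x":0,"y":0,"z":0,"ax":0,"ay":0,"az":0}]'
python3 - <<'E'
from chk import *
from bench import bot
T0,s=cur();print(s["clock"])
c=wcam(bot.capture("wrist"),s);np.savez("w11.npz",**c);cv2.imwrite("pics/w11.png",c["img"][:,:,::-1])
c2=bot.capture("scene");np.savez("scene11.npz",**c2);cv2.imwrite("pics/s11.png",c2["img"][:,:,::-1])
X,C=cloud(c,150,80,250,200);L=X-np.array([.474,-.2905,.007]);D=X[(C.max(1)<75)&(X[:,2]>.012)&(np.hypot(L[:,0],L[:,1])<.055)&(np.abs(packsdf(Rn.from_euler("z",.093).inv().apply(L)))<.008)]
f=lambda p:packsdf((D-p[:3])@Rn.from_rotvec(p[3:]).as_matrix())
r=least_squares(f,[.474,-.2905,.007,0,0,.093],loss="soft_l1",f_scale=.002);print("pack",len(D),r.x.round(4),np.sqrt(np.mean(r.fun**2)))
E
```

```text
clock: 22.9
tool_pos: [0.4733, -0.2899, 0.2503]
eef_rot: [-3.138, -0.001, 1.216]
contact_force: [0.4, 0.2, -0.6]
gripper_width: 0.0621
22.9
pack 2500 [ 0.4737 -0.2914  0.0061  0.0033 -0.0023  0.0898] 0.0007569245621618251
```

View pics/w11.png

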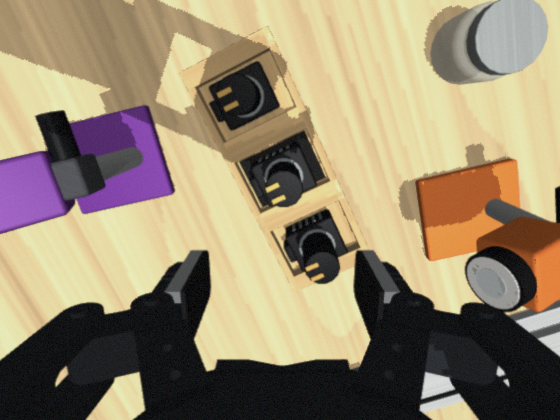

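View pics/s11.png

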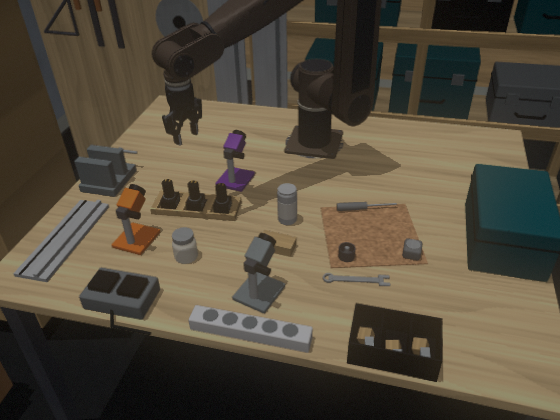

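The wrist view shows the three packs in a row, ours in the middle bay at (285,175). The scene view shows everything else where it was.

```bash
python3 -c "
from bench import bot;print(bot.sign_off())"
```

```text
the job is handed in; nothing more can be done
None
```

The pack from the mat has been shown to the lens from all five sides in the order asked and now stands upright in the free middle bay. I handed the job in about 23 s into the 54 s limit.

- **Views:** I held each side still at the focus point for at least 0.75 s. By scene-camera depth fits, four views were within about 4 mm of the focus, and the back side was about 6 mm too far from the lens. The four sides were within a few degrees of square to the lens. The underside was about 13° off, chosen because of the arm's joint limits.
- **Focus point:** My three estimates of it, from the top, scene and wrist cameras, differed by up to 4 mm, so the view errors carry about that much doubt. I moved my target 2 mm after the third view to allow for this.
- **Placing:** The pack touched down at about 6 N. A wrist depth fit afterwards put it at (0.474, -0.291), upright to within 0.3°, with its yaw within about 0.5° of the rack's and its nose towards the robot.
- **Surroundings:** The final pictures show nothing else moved, and the closest the pack and gripper came to the camera head in the planned moves was about 44 mm. I did not check the other objects by measurement.

My first few move commands were refused because every row has to carry all six values; the arm did not move on those.

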